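Set up the boring station with its work plate and blanks

TASK

Set up the boring station: raise its hold-down lever upright, put the offcut that lies among its three balls into the offcut bin, then seat the plywood plate fully home on the balls, tab towards the head, pressing it down past the sprung rollers at its ends. After that lay every pale square blank on the plate, flat, parallel to the grip rib and beside it, at most two on each side and none overhanging the plate or lying on another, and finally lower the lever all the way over them. Leave the other tools and bottles where they are.

Things in the scene. Friction and masses are not known exactly. Their poses are not given: they have to be found in the camera images.
- mount: Boring station, fixed: grey base 320 x 235 mm, 12 mm thick, with three steel balls (24 mm across, tops 46 mm over the bench) and a grey head. Origin: bench level, midway between the rollers; x points to the head, y to its left. Balls at x,y (50,0), (-38,72), (-38,-72) mm. Head at x 113 to 147 mm, 117 mm high; base from x -80 mm.
- mount_seat (a point): Where the plate's origin is when the plate is fully home on the three balls: over the mount's origin, 41 mm over the bench; axes as the mount's.
- roller_left (a point): Centre of the sprung black roller at the mount's +y side (14 mm across, 30 mm long, along x), 63 mm over the bench, 113 mm from the mount's middle; it yields outwards up to 9 mm. The post behind it is 82 mm high.
- roller_right (a point): The like roller at the mount's -y side.
- lever (a joint): Hold-down lever on the head. 0 = down on its stop (arm level over the mount, pointing to -x), 1.57 = upright, 1.75 = its other stop. Stiff hinge (about 0.3 N m): stays where left. Arm 14 mm wide with two rubber crossbars, 12 mm thick, 150 mm long along y, 80 and 160 mm from the pivot; when down their undersides are 92 mm over the bench.
- lever_pivot (a point): The lever's pivot, a level axis along the mount's y, at mount x = 120 mm, 98 mm over the bench.
- lever_handle (a point): Middle of the lever's steel bail handle: round bar 10 mm thick along the mount's y, free over 60 mm, 160 mm from the pivot along the arm and 40 mm over the arm's centre line (above the outer crossbar when down; on the far, +x, side of the arm when upright). Pinch it from above and lead it round the pivot in an arc.
- plate: Loose plywood plate, 0.45 kg, 125 (x) x 206 (y) x 12 mm, with a tab 50 mm wide on its +x edge. Origin: centre, at the undersides of the steel rods beneath it (on the bench z = 0); plywood 8 to 20 mm above. Three rod pairs beneath straddle the balls and centre it from up to 10 mm off. When home its top is 61 mm over the bench.
- plate_rib (a point): Middle of the top of the plate's dark grip rib: 12 mm thick (plate x), 60 mm long (y), standing 26 mm over the plywood; 46 mm above the plate's origin.
- plate_stop (a point): Middle of the top of the central back stop at the plate's +x edge: three dark upright strips, 6 mm thick (x), 17 mm over the plywood, their inner faces at plate x = 56.5 mm: the central one 40 mm long (y), one 17 mm long at each corner (y = 86 to 103 mm either way). Blanks lie inside them.
- plate_end (a point): Steel rod (10 mm thick, along x) at the plate's +y end, 106 mm from its middle, 14 mm above its origin; a like one at the -y end. Both must snap down past the rollers, which takes a push of about 10 to 20 N; the rollers then pull the plate home. Resting on the rollers, before the snap, it is about 17 mm too high.
- offcut: Thick wood offcut, 45 mm (x) x 83 mm (y) x 40 mm, one end stepped down to 20 mm (half-lap) from y = 13 mm on. Origin: underside, y = 0. At the start it lies on the mount's base between the balls, its underside 12 mm over the bench.
- bin: Open plywood offcut bin, fixed, 190 mm (x) x 170 mm (y) x 60 mm high, walls and floor 6 mm. Origin: centre of its underside.
- blank1: Pale square wood blank, 90 x 28 x 28 mm, 60 g. Origin: its centre; x along its length. May be absent.
- blank2: Pale square wood blank, 90 x 28 x 28 mm, 60 g. Origin: its centre; x along its length. May be absent.
- blank3: Pale square wood blank, 90 x 28 x 28 mm, 60 g. Origin: its centre; x along its length. May be absent.
- blank4: Pale square wood blank, 90 x 28 x 28 mm, 60 g. Origin: its centre; x along its length. May be absent.
- screwdriver: Bystander: a screwdriver; to be left alone.
- plane: Bystander: a black block plane, 160 mm long; to be left alone.
- chisel: Bystander: a chisel with a black handle; to be left alone.
- glue: Bystander: a white glue bottle, 170 mm tall; to be left alone.
- square: Bystander: a joiner's square with a dark stock and steel blade; to be left alone.
- tin: Bystander: a bare tin, 100 mm tall, 80 mm across; to be left alone.

How it is judged:
By the outcome, as a careful person would: the job done as asked, in the order asked, and still so for the second after the job is handed in, with the robot touching nothing.
Of blank1, blank2, blank3, blank4 only 2 to 4 are there at a start; the rules pass over those that are not, and their reading is None.
At some moment in a run one of blank1, blank2, blank3, blank4 may be knocked a few centimetres aside while the robot is not near it.
Once in a run the grip may slacken for a moment while it holds something.
It also fails if it takes over 210 s, if anything falls off the work surface, if the arm or the gripper's body presses on something with over 40 N, if the wrist force passes 120 N, or if a joint passes its speed limit or range.

ROBOT

A 6-joint arm with a two-finger parallel gripper is mounted at the origin on the work surface. World frame = base frame: x ahead of the robot, y to its left, z up, the work surface at z = 0. Lengths are in m, angles in rad, forces in N, time in s.
With the tool pointing down it reaches from about 0.3 to 0.875 m from the base axis. Payload 6.4 kg.
Tool frame: the origin (TCP) lies midway between the tips of the shut fingers; the grasp point (between the pads) lies 19 mm behind it (manip.grip_point_offset is the distance from the TCP to the grasp point, in m); z points along the fingers, y is the line along which they close (so a half turn about z gives the same grasp; the last joint's range is limited). The gripper opens to 85 mm and grips with 20 to 120 N. Pads are 22 mm wide; open, the fingers measure 114 mm over their backs; the gripper's body (76 mm by 85 mm) begins 54 mm behind the grasp point. The pads swing forward as they close: fully open they stand 13 mm farther back than shut.
Start: joints at [-1.439, 0.181, 1.607, -0, 1.354, -0.206], TCP at [0.191, -0.543, 0.202] pointing down, gripper open.
Joint ranges: [-2.99, 2.99], [-0.89, 2.07], [0.3, 2.58], [-1.14, 4.28], [0, 2.63], [-3.12, 3.12]. Speed limits (rad/s): [2.57, 2.57, 3.01, 3.14, 3.14, 3.14].

INTERFACE

Orientations are given as a unit quaternion [x, y, z, w].
In Python, from rig import manip gives the robot as it stands. The module is installed in compiled form; this text tells all that it offers.
- The arm moves only by the shell command python3 -m inch 'ROWS' [FORCE]. ROWS is JSON, a list of rows, each a list of 3 entries, a list of its own where there are three numbers: the shift along the tool's x, y, z in mm, then the turn, a rotation vector about the tool's x, y, z in rad, then the finger opening in mm, from 0 to 85.4. In form: [[[x, y, z], [ax, ay, az], hand], ...]. A call has exactly 8 rows; each row shifts and turns the commanded pose from where the row before left it, along the tool's axes as they then stand; what a row does not reach is not made up. A row lasts 1/8 s, in which the tool goes at most 62.5 mm and 10.7 degrees, less where a joint would pass 70% of its speed; a pose out of reach is approached as far as the arm can. A call is refused whole if a number of a shift passes 62.5 or a number of a turn 0.188, either way. A call with a gripper value outside its range is refused whole. The fingers move at their own pace and stop on an object; FORCE is the grip in N (left out, the last holds). Time passes only in rows, so rows that do not move let the fingers close, or fill a call up. It gives the time, the measured TCP pose, the force, the opening and the grip force at its end, in the units of the state.
- manip.state(): the state, without advancing time (a new reading comes with each control period).
- manip.capture(name): name is "scene" or "top"; returns (picture, depth): 480x640x3 uint8, red, green, blue; 480x640 float32, m along the optical axis (not along the pixel's ray), 0 where there is no reading.
- manip.camera_params(name): a dict with "fovy" (degrees; the focal length in pixels is half the picture's height over the tangent of half this angle, whatever the lens; pixels are square), "cx", "cy" (the principal point, pixels), "distortion" ([k1, k2, p1, p2, k3] as OpenCV has them; the pictures are not rectified), "xyz" and "rotation" of the camera in the world. Camera axes: x right, y down, z forward; pixel columns grow to the right and rows downward; lengths in m; the calibration is good to about 2 mm. A picture is of the moment at which its call begins. camera_params takes no time and is no camera call.
- manip.sign_off(): hands the job in; it is judged then, once.
The state is a dict: "t": time; "joints": joint angles; "joint_vel": joint speeds; "joint_efforts": joint torques, N m; "tcp_pos": TCP position; "tool_rot": TCP orientation; "wrist_force": force on the tool from outside, world axes, zero at the start; "torque": the same for the moment, N m; "width": finger opening in m; "grip_force": force on a finger pad.
Only numpy, scipy, OpenCV 4.12 (cv2) and the standard library are available. Lean on these libraries where they do the work, as an engineer would, in place of code of your own. Each camera call takes 0.05 s, during which the arm holds its last target. There are 200 camera calls.

## Working session

There is one attempt and no reset: what is moved stays moved. The work goes in short steps, Python scripts to look and compute and a shell command to move; the robot and the scene stay as the last step left them, time stands still between calls to the robot, and variables do not carry over. Pictures are saved under pics/ and viewed, at most 14 in all, crops included, and the job is handed in when it is done.

```bash
mkdir -p pics
cat > h.py <<'E'
import numpy as np, cv2
from rig import manip
from scipy.spatial.transform import Rotation as R
def cam(n):
    p=manip.camera_params(n); f=240/np.tan(np.radians(p['fovy'])/2)
    K=np.array([[f,0,p['cx']],[0,f,p['cy']],[0,0,1]]); Rm=np.array(p['rotation'],float)
    if Rm.shape!=(3,3): Rm=R.from_quat(Rm.ravel()).as_matrix()
    return K,np.array(p['distortion'],float),np.array(p['xyz']),Rm
def ray(n,uv):
    K,d,o,Rm=cam(n); q=cv2.undistortPoints(np.array(uv,float).reshape(-1,1,2),K,d).reshape(-1,2)
    return o,np.c_[q,np.ones(len(q))]@Rm.T
def onz(n,uv,z):
    o,v=ray(n,uv); return o+v*((z-o[2])/v[:,2])[:,None]
def cloud(n,D):
    vv,uu=np.mgrid[0:480,0:640]; o,v=ray(n,np.c_[uu.ravel(),vv.ravel()])
    return (o+v*D.reshape(-1,1)).reshape(480,640,3)
def shot(n,name=None):
    im,D=manip.capture(n)
    if name: cv2.imwrite(f'pics/{name}.png',im[:,:,::-1])
    return im,D
def st():
    s=manip.state(); r=R.from_quat(s['tool_rot']).as_matrix()
    print('t',round(s['t'],2),'tcp',np.round(np.array(s['tcp_pos'])*1000,1),'toolx',np.round(r[:,0],3),'y',np.round(r[:,1],3),'z',np.round(r[:,2],3),'F',np.round(s['wrist_force'],1),'w',round(s['width']*1000,1),'g',round(s['grip_force'],1),'j',np.round(s['joints'],2))
E
python3 - <<'E'
from h import *
for n in('scene','top'):
    im,D=shot(n,n+'0'); np.savez(n+'0.npz',im=im,D=D); p=manip.camera_params(n); print(p)
st()
E
```

```text
{'fovy': 49.89605575614155, 'cx': 307.69194935357956, 'cy': 233.0783455544819, 'distortion': array([-0.11168059,  0.        ,  0.        ,  0.        ,  0.        ]), 'xyz': array([ 1.27174391, -0.45156324,  0.89854631]), 'rotation': array([ 0.80926019,  0.42817978, -0.19735903, -0.35044177])}
{'fovy': 56.83759107017089, 'cx': 317.51945447993364, 'cy': 227.9678021535891, 'distortion': array([-0.02882502,  0.        ,  0.        ,  0.        ,  0.        ]), 'xyz': array([0.45039089, 0.02862078, 1.23620185]), 'rotation': array([ 0.71531086, -0.69767764,  0.03057676, -0.02532467])}
t 0.1 tcp [ 190.5 -542.   201.4] toolx [0.943 0.332 0.   ] y [ 0.332 -0.943 -0.002] z [-0.     0.002 -1.   ] F [ 0.9 -0.2  0.3] w 85.0 g 0.0 j [-1.44  0.18  1.61 -0.    1.35 -0.21]
```

View pics/scene0.png

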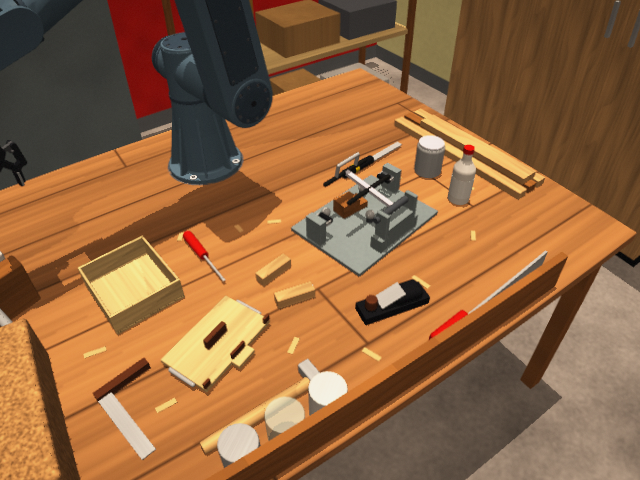

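View pics/top0.png

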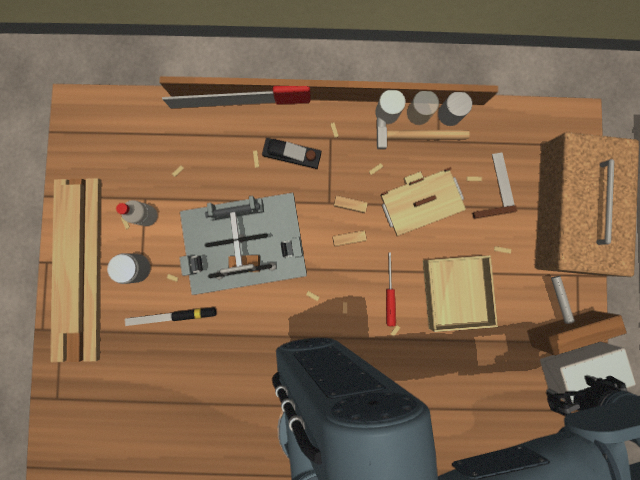

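Scene: mount at scene (365,225)/top (243,243), the lever down over it and the offcut beneath it. Two blanks at top (350,204) and (349,238), plate at (424,202) and bin at (460,292). Now I'll measure.

Run:
```python
from h import *
d=np.load('top0.npz');im,D=d['im'],d['D'];C=cloud('top',D)
big=lambda a,x0,y0,w,h,s:cv2.resize(a[y0:y0+h,x0:x0+w],None,fx=s,fy=s,interpolation=cv2.INTER_CUBIC)
a=big(im,160,180,160,120,5)[:,:,::-1]; cv2.imwrite('pics/mount0.png',a)
hsv=cv2.cvtColor(im,cv2.COLOR_RGB2HSV)
# pieces by height
for nm,(x0,y0,x1,y1),z0,z1 in [('base',(170,185,315,300),.006,.018),('b1',(328,190,376,218),.02,.04),('b2',(325,226,375,250),.02,.04),('plate',(372,162,475,242),.013,.027),('bin',(415,245,505,340),.05,.07),('any',(0,60,560,330),.02,.04)]:
    z=C[:,:,2]; m=np.zeros((480,640),np.uint8); m[y0:y1,x0:x1]=((z>z0)&(z<z1))[y0:y1,x0:x1]
    if nm=='any':
        n,l,s,c=cv2.connectedComponentsWithStats(m)
        for i in range(1,n):
            if 60<s[i,4]<2000: print('comp',s[i],np.round(C[l==i].mean(0)*1000))
        continue
    m=cv2.morphologyEx(m,cv2.MORPH_OPEN,np.ones((3,3),np.uint8)) if nm!='bin' else m
    P=C[m>0]; r=cv2.minAreaRect((P[:,:2]*1000).astype(np.float32)); print(nm,len(P),r,np.median(P[:,2]))
    print(np.round(cv2.boxPoints(r)))
```

```text
base 6813 ((501.80621337890625, 227.50253295898438), (234.70880126953125, 321.0540466308594), 10.925344467163086) 0.01205374631384859
[[356. 363.]
 [417.  48.]
 [647.  92.]
 [587. 407.]]
b1 335 ((617.0220336914062, -67.72840881347656), (89.62030029296875, 28.75827407836914), 79.49301147460938) 0.028040564468113205
[[ 595. -109.]
 [ 623. -114.]
 [ 639.  -26.]
 [ 611.  -21.]]
b2 335 ((522.6995239257812, -66.37489318847656), (27.99819564819336, 89.32209777832031), 11.523787498474121) 0.02799943997905774
[[ 500.  -25.]
 [ 518. -113.]
 [ 545. -107.]
 [ 527.  -20.]]
plate 3289 ((637.2761840820312, -267.2764892578125), (144.28004455566406, 221.89356994628906), 21.179189682006836) 0.020061317088181152
[[ 530. -190.]
 [ 610. -397.]
 [ 745. -345.]
 [ 664. -138.]]
bin 770 ((380.61480712890625, -366.4192810058594), (192.6990509033203, 171.44009399414062), 5.773059368133545) 0.05878937034364684
[[ 276. -291.]
 [ 293. -461.]
 [ 485. -442.]
 [ 468. -271.]]
comp [167  91  64   4 136] [917. 378.  31.]
comp [310  95  70   5 188] [916. -44.  30.]
comp [167  98 143   9 377] [895. 253.  30.]
comp [439 105  22  20  63] [ 863. -334.   29.]
comp [376 108  93  41 883] [ 821. -239.   25.]
comp [262 138  59  30 467] [747.  88.  27.]
comp [537 141  11 129 494] [ 624. -599.   30.]
comp [ 381  167   85   68 1718] [ 632. -268.   23.]
comp [ 52 179  15  88 390] [555. 744.  23.]
comp [ 69 179  15 151 532] [477. 667.  31.]
comp [  83  178   16  152 1518] [463. 641.  23.]
comp [334 195  34  17 341] [617. -68.  28.]
comp [477 209  23   9  76] [ 601. -453.   22.]
comp [333 230  34  16 339] [523. -66.  28.]
comp [135 254  14  29  76] [425. 489.  30.]
comp [228 256   8  11  79] [451. 251.  32.]
comp [449 258  44  69 246] [ 365. -435.   30.]
comp [424 260   9  70 136] [ 373. -283.   30.]
comp [ 51 266   7  64 261] [337. 736.  23.]
comp [387 289   9  37 258] [ 335. -184.   24.]
comp [171 307  44  14 336] [306. 352.  24.]
```

View pics/mount0.png

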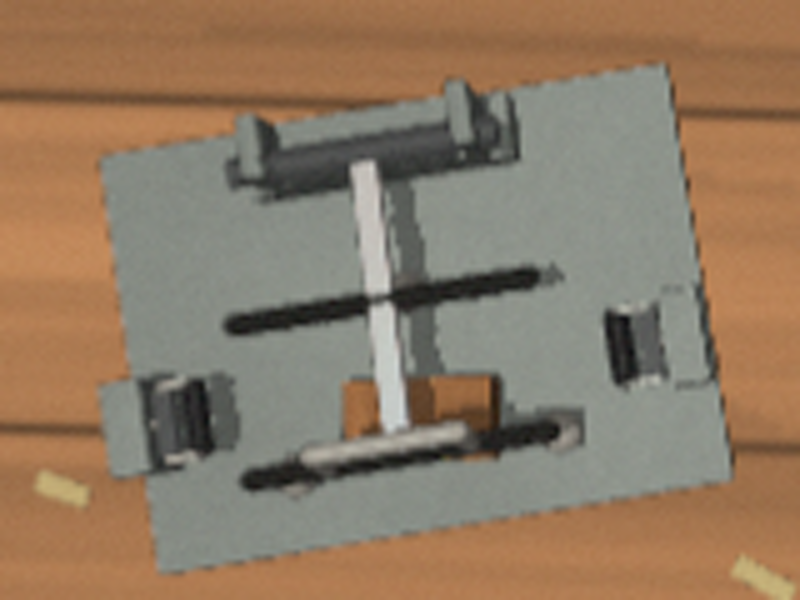

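```bash
cat >> h.py <<'E'
M0=np.array([465.1,220.4]); MY=np.radians(10.93)
def Rz(a): return np.array([[np.cos(a),-np.sin(a)],[np.sin(a),np.cos(a)]])
def m2w(x,y): return M0+Rz(MY)@np.array([x,y],float)
def w2m(P): return (np.asarray(P)[...,:2]*1000-M0)@Rz(MY)
def to(x,y,z,yaw=None,cur=None):
    "yaw: wanted world direction (deg) of tool y, mod 180. prints tool-z turn and the shift after it"
    s=manip.state(); r=R.from_quat(s['tool_rot']); y0=r.as_matrix()[:,1]
    a=0
    if yaw is not None:
        a=(yaw-np.degrees(np.arctan2(y0[1],y0[0]))+90)%180-90
        r=R.from_euler('z',a,degrees=True)*r
    d=r.inv().apply(np.array([x,y,z])-np.array(s['tcp_pos'])*1000)
    print('to',np.round([x,y,z],1),'turn z %.3f'%(-np.radians(a)),'(other way %.3f)'%(-np.radians(a)+(np.pi if a>0 else -np.pi)),'shift',np.round(d,1),'other: x,y negated')
E
python3 - <<'E'
from h import *
for n in('top','scene'):
    d=np.load(n+'0.npz');im,D=d['im'],d['D'];C=cloud(n,D);m=w2m(C); z=C[:,:,2]*1000
    near=(abs(m[:,:,0])<220)&(abs(m[:,:,1])<180)
    h=near&(abs(m[:,:,0]+40)<25)&(abs(m[:,:,1])<45)&(z>125)&(z<170); print(n,'handle',h.sum(),np.round(np.c_[m[h],z[h]].mean(0),1),np.round(np.r_[m[h].min(0),m[h].max(0),z[h].max()],1))
    for nm,sx,sy,z0,z1 in[('rollL',(-25,25),(95,125),58,76),('rollR',(-25,25),(-125,-95),58,76),('postL',(-40,40),(112,165),78,90),('postR',(-40,40),(-165,-112),78,90),('head',(100,160),(-80,80),100,130),('offc',(-60,45),(-60,50),45,60),('offlow',(-60,45),(-60,60),25,38),('bars',(-60,60),(-85,85),98,112)]:
        h=near&(m[:,:,0]>sx[0])&(m[:,:,0]<sx[1])&(m[:,:,1]>sy[0])&(m[:,:,1]<sy[1])&(z>z0)&(z<z1)
        if h.sum(): print(nm,h.sum(),'min',np.round(np.percentile(m[h],2,axis=0)),'max',np.round(np.percentile(m[h],98,axis=0)),'z',np.round(np.percentile(z[h],[50,98]),1))
    # plate
    P=C.reshape(-1,3)*1000
    ang=np.radians(21.2); q=(P[:,:2]-[637,-267])@Rz(ang)
    for nm,z0,z1 in[('ply',17,23),('rib',40,52),('stops',33,39)]:
        h=(abs(q)<[90,125]).all(1)&(P[:,2]>z0)&(P[:,2]<z1); r=cv2.minAreaRect(P[h,:2].astype(np.float32)); print(nm,h.sum(),np.round(r[0],1),np.round(r[1],1),round(r[2],1),'local',np.round(np.r_[np.percentile(q[h],1,axis=0),np.percentile(q[h],99,axis=0)],1))
to(*m2w(-40,0),200,10.9)
E
```

```text
top handle 253 [-34.4  -1.5 147.7] [-44.  -44.8 -15.5  44.9 169.9]
rollL 103 min [-20. 106.] max [ 20. 125.] z [67.8 73.1]
rollR 91 min [ -21. -125.] max [  19. -107.] z [68.1 73.7]
postL 162 min [-24. 136.] max [ 24. 158.] z [81.6 85.9]
postR 154 min [ -24. -157.] max [  23. -137.] z [81.8 86.6]
head 452 min [105. -66.] max [143.  65.] z [107.3 120.2]
offc 173 min [-45. -39.] max [1. 2.] z [51.7 56.7]
offlow 86 min [-27. -39.] max [39. 42.] z [32.1 36.8]
bars 21 min [ 32. -69.] max [56. 78.] z [110.8 111.8]
ply 2588 [ 636.9 -277.8] [150.9 241.9] 16.8 local [ -70.3 -105.9   65.6  106.3]
rib 99 [ 662.6 -288.4] [ 63.3 122.4] 24.5 local [-16.6 -29.7  45.9  30.1]
stops 44 [ 658.6 -258.2] [ 57.9 205.8] 21.7 local [  16.3 -101.8   52.9  102.3]
scene handle 280 [-33.3  -2.8 145.1] [-46.6 -44.9 -15.2  44.9 169.8]
rollL 71 min [-22. 102.] max [ 21. 124.] z [67.3 72. ]
rollR 79 min [ -22. -124.] max [  19. -111.] z [67.8 71.7]
postL 105 min [-25. 132.] max [ 24. 155.] z [81.9 86.4]
postR 141 min [ -24. -162.] max [  24. -139.] z [81.4 85.2]
head 422 min [105. -71.] max [146.  56.] z [107.3 118.5]
offc 222 min [-46. -43.] max [ 2. 12.] z [51.6 55.3]
offlow 170 min [-46. -44.] max [ 7. 59.] z [31.8 37.4]
bars 52 min [ 14. -81.] max [58. 72.] z [110.4 111.9]
ply 4319 [ 637.7 -277.7] [155.5 239.3] 17.6 local [ -70.4 -109.1   70.5  103.7]
rib 185 [ 656.5 -263.5] [ 69.3 200.5] 23.4 local [-14.6 -97.   54.2  39.4]
stops 152 [ 656.5 -260. ] [ 67.3 206.2] 22.3 local [  -8.6 -102.2   55.8  102.3]
to [425.8 212.8 200. ] turn z -1.423 (other way 1.718) shift [696.7 373.8   1. ] other: x,y negated
```

```bash
python3 - <<'E'
from h import *
for n in('top','scene'):
    d=np.load(n+'0.npz');C=cloud(n,d['D']);m=w2m(C); z=C[:,:,2]*1000
    h=(abs(m[:,:,0]+25)<35)&(abs(m[:,:,1])<45)&(z>120)
    hs=h&(z>155); print(n,hs.sum(),np.round(np.c_[m[hs],z[hs]].mean(0),1), np.round(m[hs].min(0)),np.round(m[hs].max(0)), np.round(np.sort(z[h])[::12]))
for f in np.arange(0,.35,.05): print(round(f,2),np.round([120-160*np.cos(f)+40*np.sin(f),98+160*np.sin(f)+40*np.cos(f)],1))
E
python3 -m inch '[[[0,0,0],[0,0,-0.178],85],[[0,0,0],[0,0,-0.178],85],[[0,0,0],[0,0,-0.178],85],[[0,0,0],[0,0,-0.178],85],[[0,0,0],[0,0,-0.178],85],[[0,0,0],[0,0,-0.178],85],[[0,0,0],[0,0,-0.178],85],[[0,0,0],[0,0,-0.178],85]]'
python3 -m inch '[[[44,23,-4],[0,0,0],60],[[44,23,-4],[0,0,0],60],[[44,23,-4],[0,0,0],60],[[44,23,-4],[0,0,0],60],[[44,23,-4],[0,0,0],60],[[44,23,-4],[0,0,0],60],[[44,23,-4],[0,0,0],60],[[44,23,-4],[0,0,0],60]]'
python3 -m inch '[[[42,22,0],[0,0,0],60],[[42,22,0],[0,0,0],60],[[42,22,0],[0,0,0],60],[[42,22,0],[0,0,0],60],[[42,22,0],[0,0,0],60],[[42,22,0],[0,0,0],60],[[42,22,0],[0,0,0],60],[[42,22,0],[0,0,0],60]]'
python3 -c "
from h import *
st()"
```

```text
top 145 [-31.6  -0.9 167.7] [-38. -41.] [-26.  40.] [120. 122. 123. 124. 125. 126. 127. 127. 128. 129. 129. 130. 131. 131.
 132. 134. 142. 161. 165. 166. 166. 167. 167. 168. 168. 169. 170. 170.
 171.]
scene 117 [-31.2  -5.7 166.7] [-38. -44.] [-26.  39.] [120. 122. 123. 124. 125. 125. 126. 127. 128. 128. 129. 129. 130. 130.
 131. 132. 134. 140. 143. 148. 153. 158. 163. 165. 166. 167. 168. 169.
 169. 170. 172.]
0.0 [-40. 138.]
0.05 [-37.8 145.9]
0.1 [-35.2 153.8]
0.15 [-32.2 161.5]
0.2 [-28.9 169. ]
0.25 [-25.1 176.3]
0.3 [-21.  183.5]
t: 1.1
tcp_pos: [0.1905, -0.5422, 0.2016]
tool_rot: [0.634, 0.773, 0.0, -0.0]
wrist_force: [-0.3, -0.1, -0.4]
width: 0.0845
grip_force: 0.0
t: 2.1
tcp_pos: [0.3044, -0.1604, 0.2341]
tool_rot: [0.637, 0.771, 0.0, 0.0]
wrist_force: [0.5, -0.8, -0.1]
width: 0.0598
grip_force: 0.0
t: 3.1
tcp_pos: [0.4134, 0.203, 0.2339]
tool_rot: [0.636, 0.771, -0.0, -0.0]
wrist_force: [0.7, -0.6, 0.8]
width: 0.0598
grip_force: 0.0
t 3.1 tcp [413.4 203.  233.9] toolx [-0.19   0.982 -0.   ] y [ 0.982  0.19  -0.   ] z [-0. -0. -1.] F [ 0.7 -0.6  0.8] w 59.8 g 0.0 j [ 0.2  -0.11  1.84 -0.    1.41  0.01]
```

```bash
python3 -m inch '[[[1.8,6,0],[0,0,0],50],[[1.8,6,0],[0,0,0],50],[[1.8,6,10],[0,0,0],50],[[1.8,5,15],[0,0,0],50],[[0,0,20],[0,0,0],50],[[0,0,20],[0,0,0],50],[[0,0,15],[0,0,0],50],[[0,0,9],[0,0,0],50]]'
python3 -m inch '[[[0,0,0],[0,0,0],0],[[0,0,0],[0,0,0],0],[[0,0,0],[0,0,0],0],[[0,0,0],[0,0,0],0],[[0,0,0],[0,0,0],0],[[0,0,0],[0,0,0],0],[[0,0,0],[0,0,0],0],[[0,0,0],[0,0,0],0]]' 40
python3 - <<'E'
from h import *
st(); s=manip.state(); print(w2m(np.array(s['tcp_pos'])))
p=lambda f:np.array([120-160*np.cos(f)+40*np.sin(f),98+160*np.sin(f)+40*np.cos(f)])
F=np.linspace(.167,1.57,25); print([list(np.round(np.diff([p(F[i]),p(F[i+1])],axis=0)[0]*[1,-1],1)) for i in range(24)])
E
```

```text
t: 4.1
tcp_pos: [0.4342, 0.2123, 0.1439]
tool_rot: [0.637, 0.771, -0.001, -0.0]
wrist_force: [0.2, -0.1, -0.1]
width: 0.0499
grip_force: 0.0
t: 5.1
tcp_pos: [0.4346, 0.2127, 0.1452]
tool_rot: [0.636, 0.771, -0.0, -0.0]
wrist_force: [0.2, -0.7, -0.1]
width: -0.0
grip_force: 0.0
t 5.1 tcp [434.6 212.7 145.2] toolx [-0.19   0.982 -0.   ] y [ 0.982  0.19  -0.   ] z [-0. -0. -1.] F [ 0.2 -0.7 -0.1] w -0.0 g 0.0 j [ 0.21  0.04  1.89 -0.    1.22  0.02]
[-31.37717555  -1.74223807]
[[np.float64(4.1), np.float64(-8.7)], [np.float64(4.6), np.float64(-8.5)], [np.float64(5.1), np.float64(-8.2)], [np.float64(5.6), np.float64(-7.9)], [np.float64(6.0), np.float64(-7.5)], [np.float64(6.5), np.float64(-7.2)], [np.float64(6.9), np.float64(-6.8)], [np.float64(7.2), np.float64(-6.4)], [np.float64(7.6), np.float64(-5.9)], [np.float64(7.9), np.float64(-5.5)], [np.float64(8.2), np.float64(-5.0)], [np.float64(8.5), np.float64(-4.5)], [np.float64(8.8), np.float64(-4.0)], [np.float64(9.0), np.float64(-3.5)], [np.float64(9.2), np.float64(-3.0)], [np.float64(9.3), np.float64(-2.4)], [np.float64(9.5), np.float64(-1.9)], [np.float64(9.6), np.float64(-1.3)], [np.float64(9.6), np.float64(-0.7)], [np.float64(9.6), np.float64(-0.2)], [np.float64(9.6), np.float64(0.4)], [np.float64(9.6), np.float64(0.9)], [np.float64(9.5), np.float64(1.5)], [np.float64(9.4), np.float64(2.1)]]
```

Run:
```python
from h import *
a,D=shot('scene'); b,D2=shot('top')
c=lambda im,x,y:cv2.resize(im[y:y+150,x:x+200],(400,300),interpolation=cv2.INTER_CUBIC)
cv2.imwrite('pics/h1.png',np.hstack([c(a,270,110),c(b,140,170)])[:,:,::-1])
```

```text
(no output)
```

View pics/h1.png

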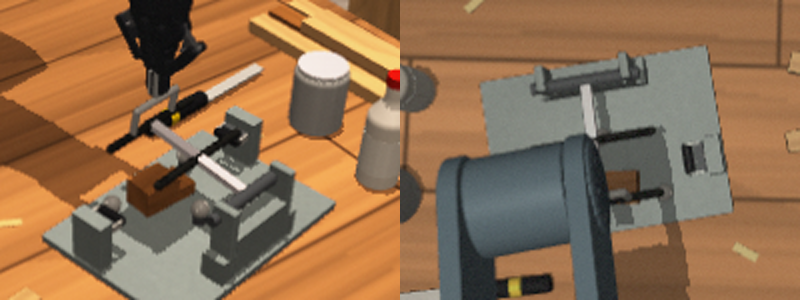

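Run:
```python
from h import *
K,d,o,Rm=cam('scene'); s=manip.state()
def pr(P): 
    q=(np.array(P)-o)@Rm; return cv2.projectPoints(q.reshape(1,1,3),np.zeros(3),np.zeros(3),K,d)[0].ravel()
t=np.array(s['tcp_pos']); print('tcp px crop',(pr(t)-[270,110])*2,(pr(t+[0,0,.02])-[270,110])*2)
im,D=shot('scene');C=cloud('scene',D);m=w2m(C);z=C[:,:,2]*1000
for u in range(330,362,2):
    print(u,[tuple(np.round([*m[v,u],z[v,u]]).astype(int)) for v in range(148,172,2)])
```

```text
tcp px crop [156.48932797 113.007359  ] [157.00341176  99.81237444]
330 [(np.int64(-273), np.int64(188), np.int64(1)), (np.int64(-267), np.int64(183), np.int64(-1)), (np.int64(-258), np.int64(172), np.int64(1)), (np.int64(-251), np.int64(166), np.int64(0)), (np.int64(-241), np.int64(155), np.int64(2)), (np.int64(-234), np.int64(148), np.int64(1)), (np.int64(-227), np.int64(140), np.int64(1)), (np.int64(-218), np.int64(130), np.int64(3)), (np.int64(-217), np.int64(129), np.int64(-3)), (np.int64(-207), np.int64(119), np.int64(0)), (np.int64(-200), np.int64(111), np.int64(0)), (np.int64(-192), np.int64(103), np.int64(1))]
332 [(np.int64(-272), np.int64(197), np.int64(-3)), (np.int64(-262), np.int64(186), np.int64(0)), (np.int64(-253), np.int64(177), np.int64(0)), (np.int64(-245), np.int64(168), np.int64(1)), (np.int64(-240), np.int64(163), np.int64(-1)), (np.int64(-230), np.int64(152), np.int64(1)), (np.int64(-229), np.int64(151), np.int64(-5)), (np.int64(-215), np.int64(137), np.int64(1)), (np.int64(-207), np.int64(128), np.int64(2)), (np.int64(-202), np.int64(122), np.int64(0)), (np.i
[... 7244 characters left out ...]
(np.int64(-33), np.int64(38), np.int64(126)), (np.int64(-124), np.int64(151), np.int64(17)), (np.int64(-120), np.int64(145), np.int64(15))]
360 [(np.int64(-202), np.int64(250), np.int64(4)), (np.int64(-197), np.int64(245), np.int64(2)), (np.int64(-191), np.int64(238), np.int64(0)), (np.int64(-183), np.int64(228), np.int64(1)), (np.int64(-178), np.int64(223), np.int64(-1)), (np.int64(-171), np.int64(214), np.int64(-1)), (np.int64(-40), np.int64(54), np.int64(133)), (np.int64(-35), np.int64(49), np.int64(132)), (np.int64(-32), np.int64(45), np.int64(129)), (np.int64(-124), np.int64(159), np.int64(20)), (np.int64(-120), np.int64(155), np.int64(17)), (np.int64(-127), np.int64(164), np.int64(1))]
```

The reading says the TCP is at z 145, but scene depth puts the fingertips at about z 177, just above the bar. I'll raise the tool and check that offset properly.

```bash
python3 -m inch '[[[0,0,-10],[0,0,0],0],[[0,0,-20],[0,0,0],0],[[0,0,-20],[0,0,0],0],[[0,0,-20],[0,0,0],0],[[0,0,-10],[0,0,0],0],[[0,0,0],[0,0,0],0],[[0,0,0],[0,0,0],0],[[0,0,0],[0,0,0],0]]' | head -2
python3 - <<'E'
from h import *
print(manip.grip_point_offset)
s=manip.state();t=np.array(s['tcp_pos'])*1000; r=R.from_quat(s['tool_rot'])
im,D=shot('scene')
for n,D in(('scene',D),('top',shot('top')[1])):
    P=(r.inv().apply(cloud(n,D).reshape(-1,3)*1000-t))
    h=(abs(P[:,:2])<60).all(1)&(P[:,2]>-110)&(P[:,2]<45)
    for a in range(-110,45,10):
        q=P[h&(P[:,2]>=a)&(P[:,2]<a+10)]
        if len(q)>3: print(n,a,len(q),np.round(q.min(0)),np.round(q.max(0)))
c=cv2.resize(im[60:210,250:450],(800,600),interpolation=cv2.INTER_CUBIC); cv2.imwrite('pics/f2.png',c[:,:,::-1])
E
```

```text
t: 6.25
tcp_pos: [0.4341, 0.2126, 0.2243]
0.0187
scene -110 134 [ -21.  -58. -110.] [  10.   57. -100.]
scene -100 126 [ -20.  -47. -100.] [ 16.  49. -90.]
scene -90 109 [-17. -40. -90.] [ 11.  38. -80.]
scene -80 56 [-16. -34. -80.] [ 10.  30. -71.]
scene -70 41 [-15. -13. -70.] [  5.  15. -60.]
scene -60 43 [-13. -14. -60.] [  8.  15. -51.]
scene -50 46 [-14. -15. -50.] [  7.  16. -40.]
scene -40 23 [-14. -14. -40.] [  4.  12. -31.]
```

View pics/f2.png

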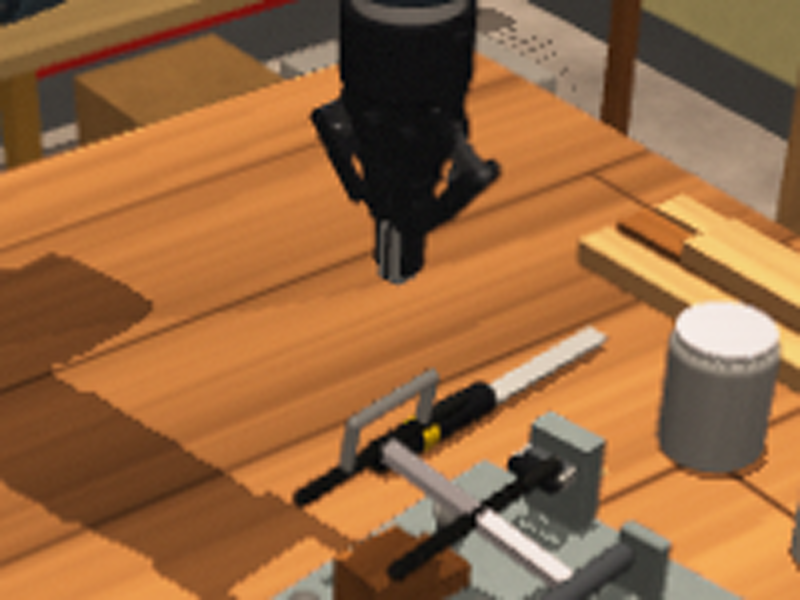

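The picture and depth agree: the shut tips sit about 32 mm behind the reported TCP along tool z. I'll allow for that and grasp the handle again.

```bash
python3 -m inch '[[[0,0,0],[0,0,0],50],[[0,0,0],[0,0,0],50],[[0,0,0],[0,0,0],50],[[0.5,0,20],[0,0,0],50],[[0.5,0,25],[0,0,0],50],[[0.5,0,25],[0,0,0],50],[[0.5,0,25],[0,0,0],50],[[0,0,15],[0,0,0],50]]' 
python3 -m inch '[[[0,0,0],[0,0,0],0],[[0,0,0],[0,0,0],0],[[0,0,0],[0,0,0],0],[[0,0,0],[0,0,0],0],[[0,0,0],[0,0,0],0],[[0,0,0],[0,0,0],0],[[0,0,0],[0,0,0],0],[[0,0,0],[0,0,0],0]]' 40
```

```text
t: 7.35
tcp_pos: [0.4337, 0.2146, 0.114]
tool_rot: [0.636, 0.771, -0.001, -0.0]
wrist_force: [0.1, -0.5, 0.0]
width: 0.0497
grip_force: 0.0
t: 8.35
tcp_pos: [0.432, 0.2143, 0.1154]
tool_rot: [0.636, 0.771, -0.002, -0.001]
wrist_force: [-8.6, -3.1, 3.6]
width: 0.0085
grip_force: 39.0
```

```bash
python3 -m inch '[[[0,4.1,-8.7],[0,0,0],0],[[0,4.6,-8.5],[0,0,0],0],[[0,5.1,-8.2],[0,0,0],0],[[0,5.6,-7.9],[0,0,0],0],[[0,6,-7.5],[0,0,0],0],[[0,6.5,-7.2],[0,0,0],0],[[0,6.9,-6.8],[0,0,0],0],[[0,7.2,-6.4],[0,0,0],0]]'
python3 -m inch '[[[0,7.6,-5.9],[0,0,0],0],[[0,7.9,-5.5],[0,0,0],0],[[0,8.2,-5],[0,0,0],0],[[0,8.5,-4.5],[0,0,0],0],[[0,8.8,-4],[0,0,0],0],[[0,9,-3.5],[0,0,0],0],[[0,9.2,-3],[0,0,0],0],[[0,9.3,-2.4],[0,0,0],0]]'
python3 -m inch '[[[0,9.5,-1.9],[0,0,0],0],[[0,9.6,-1.3],[0,0,0],0],[[0,9.6,-0.7],[0,0,0],0],[[0,9.6,-0.2],[0,0,0],0],[[0,9.6,0.4],[0,0,0],0],[[0,9.6,0.9],[0,0,0],0],[[0,9.5,1.5],[0,0,0],0],[[0,9.4,2.1],[0,0,0],0]]'
python3 - <<'E'
from h import *
st(); print(w2m(np.array(manip.state()['tcp_pos'])))
E
```

```text
t: 9.35
tcp_pos: [0.4761, 0.2227, 0.1777]
tool_rot: [0.636, 0.772, -0.003, -0.002]
wrist_force: [-17.6, -5.2, 14.3]
width: 0.0081
grip_force: 39.4
t: 10.35
tcp_pos: [0.5467, 0.2364, 0.2126]
tool_rot: [0.636, 0.771, 0.0, 0.0]
wrist_force: [-3.6, -1.7, 3.5]
width: 0.0085
grip_force: 39.8
t: 11.35
tcp_pos: [0.6224, 0.251, 0.2092]
tool_rot: [0.636, 0.771, -0.0, 0.0]
wrist_force: [-2.4, -3.3, 2.7]
width: 0.0084
grip_force: 41.5
t 11.35 tcp [622.4 251.  209.2] toolx [-0.19   0.982 -0.   ] y [0.982 0.19  0.   ] z [ 0. -0. -1.] F [-2.4 -3.3  2.7] w 8.4 g 41.5 j [ 0.21  0.39  1.34 -0.    1.42  0.02]
[160.22826671   0.18674757]
```

```bash
python3 -m inch '[[[0,0,0],[0,0,0],22],[[0,0,0],[0,0,0],22],[[0,0,0],[0,0,0],22],[[0,0,-15],[0,0,0],22],[[0,0,-25],[0,0,0],22],[[0,0,-25],[0,0,0],22],[[0,0,-25],[0,0,0],40],[[0,0,-10],[0,0,0],60]]'
python3 -m inch '[[[-41,-30,0],[0,0,0],65],[[-41,-30,0],[0,0,0],65],[[-41,-30,0],[0,0,0],65],[[-41,-30,0],[0,0,0],65],[[-41,-30,0],[0,0,0],65],[[-41,-30,0],[0,0,0],65],[[-41,-30,0],[0,0,0],65],[[-41,-30,0],[0,0,0],65]]'
python3 - <<'E'
from h import *
im,D=shot('top','top1'); ims,Ds=shot('scene')
for n,D in(('top',D),('scene',Ds)):
    C=cloud(n,D);m=w2m(C);z=C[:,:,2]*1000
    for nm,z0,z1 in(('offhigh',48,56),('offlow',28,36)):
        h=(abs(m[:,:,0]+20)<45)&(abs(m[:,:,1])<55)&(z>z0)&(z<z1)
        h=cv2.morphologyEx(h.astype(np.uint8),cv2.MORPH_OPEN,np.ones((3,3),np.uint8))>0
        if h.sum()>20: print(n,nm,h.sum(),cv2.minAreaRect(m[h].astype(np.float32)),np.median(z[h]))
    h=(abs(m[:,:,0]-120)<60)&(abs(m[:,:,1])<90)&(z>230); print('lever top', np.round(np.median(m[h],0)),h.sum(),np.round([m[h].min(0),m[h].max(0)]),z[h].max())
st()
c=lambda im,x,y:cv2.resize(im[y:y+150,x:x+200],(400,300),interpolation=cv2.INTER_CUBIC)
cv2.imwrite('pics/m2.png',np.hstack([c(ims,270,110),c(im,140,170)])[:,:,::-1])
E
```

```text
t: 12.35
tcp_pos: [0.6225, 0.2512, 0.3128]
tool_rot: [0.636, 0.771, 0.002, 0.001]
wrist_force: [0.3, 0.0, 0.6]
width: 0.0566
grip_force: 0.0
t: 13.35
tcp_pos: [0.4473, -0.1178, 0.3095]
tool_rot: [0.636, 0.771, 0.0, 0.0]
wrist_force: [0.1, -0.5, 0.6]
width: 0.0649
grip_force: 0.0
top offhigh 245 ((-21.473005294799805, -11.603343963623047), (51.357852935791016, 42.59670639038086), 80.67985534667969) 52.20514039074309
top offlow 102 ((-15.925195693969727, 30.051393508911133), (22.381650924682617, 40.50736999511719), 80.65242004394531) 32.314003571362605
lever top [125.   1.] 666 [[114. -80.]
 [166.  80.]] 269.78164208594393
scene offhigh 216 ((-23.75774574279785, -13.400283813476562), (57.50407791137695, 48.62700271606445), 81.07128143310547) 52.153531133785734
scene offlow 51 ((-0.5418245792388916, 18.075328826904297), (20.63836669921875, 56.95838928222656), 17.961780548095703) 31.803726626882913
lever top [127.  -7.] 548 [[116. -84.]
 [168.  76.]] 267.3281103387003
t 13.45 tcp [ 446.6 -120.2  309.4] toolx [-0.184  0.983 -0.001] y [ 0.983  0.184 -0.001] z [-0.001 -0.001 -1.   ] F [0.1 0.4 0.6] w 64.8 g 0.0 j [-0.52 -0.15  1.73 -0.    1.56 -0.7 ]
```

View pics/m2.png

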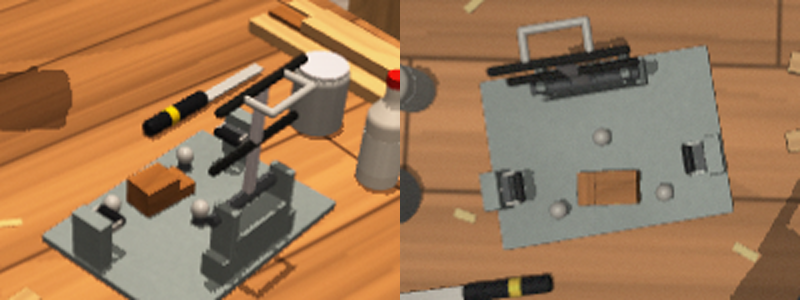

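Lever is upright (crop left, handle at the +x side); the offcut lies between the balls, step towards +y.

```bash
python3 -c "
from h import *
to(*m2w(-21.5,-6.5),80,2)"
```

```text
to [445.2 209.9  80. ] turn z 0.151 (other way -2.991) shift [330.3  10.3 229. ] other: x,y negated
```

```bash
python3 -m inch '[[[0,0,0],[0,0,0.151],65],[[47.3,1.5,10],[0,0,0],65],[[47.2,1.5,20],[0,0,0],65],[[47.2,1.5,20],[0,0,0],65],[[47.2,1.5,20],[0,0,0],65],[[47.2,1.5,20],[0,0,0],65],[[47.2,1.5,20],[0,0,0],65],[[47,1.3,20],[0,0,0],65]]'
python3 -m inch '[[[0,0,30],[0,0,0],65],[[0,0,40],[0,0,0],65],[[0,0,29],[0,0,0],65],[[0,0,30],[0,0,0],65],[[0,0,30],[0,0,0],65],[[0,0,20],[0,0,0],65],[[0,0,14],[0,0,0],65],[[0,0,0],[0,0,0],65]]'
python3 -m inch '[[[0,0,0],[0,0,0],0],[[0,0,0],[0,0,0],0],[[0,0,0],[0,0,0],0],[[0,0,0],[0,0,0],0],[[0,0,0],[0,0,0],0],[[0,0,0],[0,0,0],0],[[0,0,0],[0,0,0],0],[[0,0,0],[0,0,0],0]]' 60
python3 -m inch '[[[0,0,-10],[0,0,0],0],[[0,0,-20],[0,0,0],0],[[0,0,-30],[0,0,0],0],[[0,0,-30],[0,0,0],0],[[0,0,-30],[0,0,0],0],[[0,0,-20],[0,0,0],0],[[0,0,0],[0,0,0],0],[[0,0,0],[0,0,0],0]]'
python3 -c "
from h import *
st(); to(381,-366,130)"
```

```text
t: 14.45
tcp_pos: [0.4449, 0.2163, 0.1789]
tool_rot: [0.693, 0.721, 0.0, 0.0]
wrist_force: [0.8, 0.4, 0.7]
width: 0.0652
grip_force: 0.0
t: 15.45
tcp_pos: [0.4444, 0.2141, -0.0144]
tool_rot: [0.693, 0.721, -0.001, -0.001]
wrist_force: [0.2, -1.1, 0.3]
width: 0.0652
grip_force: 0.0
t: 16.45
tcp_pos: [0.4465, 0.2141, -0.0125]
tool_rot: [0.693, 0.721, 0.001, 0.001]
wrist_force: [-0.7, 1.6, 6.8]
width: 0.0444
grip_force: 61.7
t: 17.45
tcp_pos: [0.4447, 0.2136, 0.1256]
tool_rot: [0.693, 0.721, -0.001, -0.0]
wrist_force: [-1.0, 0.1, -0.3]
width: 0.0445
grip_force: 61.1
t 17.45 tcp [444.7 213.6 125.6] toolx [-0.04   0.999 -0.   ] y [ 0.999  0.04  -0.001] z [-0.001 -0.    -1.   ] F [-1.   0.1 -0.3] w 44.5 g 61.1 j [ 0.21  0.08  1.88 -0.    1.18  0.17]
to [ 381 -366  130] turn z -0.000 (other way -3.142) shift [-576.6  -86.7   -4.2] other: x,y negated
```

```bash
python3 -m inch '[[[-20,-3,0],[0,0,0],0],[[-40,-6,0],[0,0,0],0],[[-48,-7,0],[0,0,0],0],[[-48,-7,0],[0,0,0],0],[[-48,-7,0],[0,0,0],0],[[-48,-7,0],[0,0,0],0],[[-48,-7,0],[0,0,0],0],[[-48,-7,0],[0,0,0],0]]'
python3 -m inch '[[[-48,-7,0],[0,0,0],0],[[-48,-7,0],[0,0,0],0],[[-48,-7,0],[0,0,0],0],[[-40,-7,0],[0,0,0],0],[[-30,-5,0],[0,0,0],0],[[-15,-3,0],[0,0,0],0],[[0,0,0],[0,0,0],0],[[0,0,0],[0,0,0],0]]'
python3 -m inch '[[[0,0,20],[0,0,0],0],[[0,0,25],[0,0,0],0],[[0,0,25],[0,0,0],0],[[0,0,25],[0,0,0],0],[[0,0,20],[0,0,0],0],[[0,0,13],[0,0,0],0],[[0,0,0],[0,0,0],0],[[0,0,0],[0,0,0],0]]'
```

```text
t: 18.45
tcp_pos: [0.4071, -0.137, 0.1252]
tool_rot: [0.693, 0.721, -0.0, -0.001]
wrist_force: [-0.1, 0.9, -0.8]
width: 0.0442
grip_force: 61.1
t: 19.45
tcp_pos: [0.3815, -0.3648, 0.1258]
tool_rot: [0.693, 0.721, 0.0, -0.001]
wrist_force: [-0.4, -0.1, -0.7]
width: 0.0442
grip_force: 61.1
t: 20.45
tcp_pos: [0.3821, -0.3665, -0.0008]
tool_rot: [0.693, 0.721, -0.0, 0.001]
wrist_force: [0.3, -0.7, 0.2]
width: 0.0445
grip_force: 61.1
```

```bash
python3 -m inch '[[[0,0,0],[0,0,0],62],[[0,0,0],[0,0,0],62],[[0,0,0],[0,0,0],62],[[0,0,-20],[0,0,0],62],[[0,0,-40],[0,0,0],62],[[0,0,-50],[0,0,0],62],[[0,0,-50],[0,0,0],62],[[0,0,-40],[0,0,0],62]]'
python3 -m inch '[[[50,0,0],[0,0,0],62],[[50,0,0],[0,0,0],62],[[50,0,0],[0,0,0],62],[[50,0,0],[0,0,0],62],[[50,0,0],[0,0,0],62],[[50,0,0],[0,0,0],62],[[50,0,0],[0,0,0],62],[[50,0,0],[0,0,0],62]]' |head -2
cat > plate.py <<'E'
from h import *
def plate(c0=(637,-267),yaw=21.2,zb=0,tag=None):
    for n in('top','scene'):
        im,D=shot(n,f'{tag}_{n}' if tag else None);P=cloud(n,D).reshape(-1,3)*1000
        a=np.radians(yaw);q=(P[:,:2]-c0)@Rz(a);z=P[:,2]-zb
        v=cv2.cvtColor(im,cv2.COLOR_RGB2HSV)[:,:,2].ravel()
        print('plate dz',np.median(z[(abs(q)<[50,90]).all(1)]))
        h=(abs(q)<[28,40]).all(1)&(z>42)&(z<50)
        r=cv2.minAreaRect(P[h,:2].astype(np.float32)); e=np.linalg.svd(P[h,:2]-P[h,:2].mean(0),full_matrices=False)[2][0]
        print(n,'rib',h.sum(),np.round(r[0],1),np.round(r[1],1),'mean',np.round(P[h].mean(0),1),'yaw',round(np.degrees(np.arctan2(e[1],e[0]))%180-90,1))
        h=(abs(q)<[75,125]).all(1)&(z>16)&(z<24)
        m=cv2.morphologyEx(h.reshape(480,640).astype(np.uint8),cv2.MORPH_OPEN,np.ones((3,3),np.uint8)).ravel()>0
        r=cv2.minAreaRect(P[m,:2].astype(np.float32)); print('  ply rect',np.round(r[0],1),np.round(r[1],1),round(r[2],1))
E
python3 - <<'E'
from plate import *
plate(tag='p1'); st()
im=cv2.imread('pics/p1_top.png')
C=cloud('top',shot('top')[1]); z=C[:,:,2]*1000
h=(abs(C[:,:,0]*1000-381)<75)&(abs(C[:,:,1]*1000+366)<65)&(z>15); print('in bin',h.sum(),np.round(C[h].mean(0)*1000) if h.sum() else '')
E
```

```text
t: 21.45
tcp_pos: [0.3818, -0.3666, 0.2009]
tool_rot: [0.693, 0.721, -0.0, 0.001]
wrist_force: [0.0, -1.5, 0.1]
width: 0.0619
grip_force: 0.0
t: 22.45
tcp_pos: [0.3653, 0.0349, 0.1987]
plate dz 20.403489776631865
top rib 88 [ 626.7 -270.2] [11.8 60.3] mean [ 626.3 -269.7   46.1] yaw 22.4
  ply rect [ 637.2 -267.4] [143.9 220.4] 21.3
plate dz 21.040980435575673
scene rib 156 [ 629.7 -271.5] [12.4 62.9] mean [ 630.5 -273.    46. ] yaw 21.7
  ply rect [ 637.9 -268.5] [147.7 222.3] 22.5
t 22.55 tcp [364.7  37.4 198.5] toolx [-0.046  0.999  0.001] y [0.999 0.046 0.   ] z [ 0.     0.001 -1.   ] F [-0.1 -1.5 -0.3] w 62.3 g 0.0 j [-0.23 -0.33  2.09  0.    1.38 -0.27]
in bin 569 [ 384. -360.   38.]
```

View pics/p1_top.png

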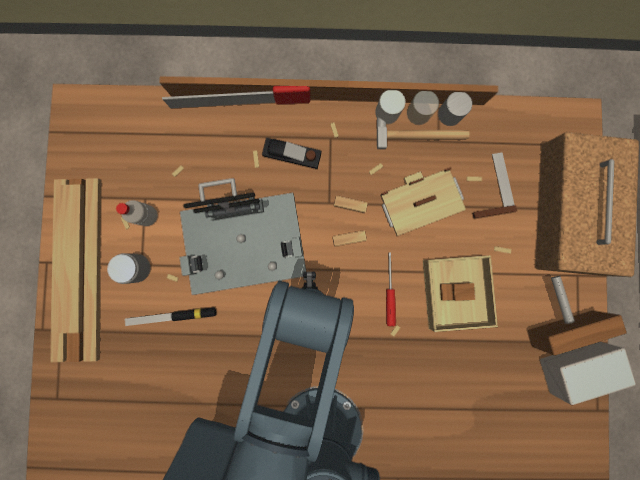

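Offcut is in the bin at (456,291) and the lever stays up at (222,195). Only two blanks are present, at (350,204) and (349,239). Next I'll grip the plate's rib.

```bash
python3 -c "
from h import *
to(627.5,-270.8,92,21.7)"
```

```text
to [ 627.5 -270.8   92. ] turn z -0.333 (other way 2.808) shift [-381.5  130.5  106.6] other: x,y negated
```

```bash
python3 -m inch '[[[0,0,0],[0,0,-0.167],50],[[0,0,0],[0,0,-0.166],50],[[-45,15,0],[0,0,0],50],[[-45,15,0],[0,0,0],50],[[-45,15,0],[0,0,0],50],[[-45,15,0],[0,0,0],50],[[-45,15,0],[0,0,0],50],[[-45,15,0],[0,0,0],50]]' | tail -5
python3 -m inch '[[[-45,15,0],[0,0,0],50],[[-40,15,0],[0,0,0],50],[[-26.5,10.5,20],[0,0,0],50],[[0,0,30],[0,0,0],50],[[0,0,30],[0,0,0],50],[[0,0,20],[0,0,0],50],[[0,0,0],[0,0,0],50],[[0,0,0],[0,0,0],50]]' |head -3
python3 -c "
from h import *
to(627.5,-270.8,-8,21.7)"
```

```text
tcp_pos: [0.548, -0.1886, 0.1981]
tool_rot: [0.565, 0.825, -0.0, -0.0]
wrist_force: [0.0, -0.4, 0.6]
width: 0.05
grip_force: 0.0
t: 24.6
tcp_pos: [0.6267, -0.2752, 0.0998]
tool_rot: [0.564, 0.826, -0.0, 0.001]
to [ 627.5 -270.8   -8. ] turn z -0.006 (other way 3.136) shift [  4.    2.3 107.8] other: x,y negated
```

```bash
python3 -m inch '[[[2,1,20],[0,0,0],50],[[1,1,25],[0,0,0],50],[[0,0,25],[0,0,0],50],[[0,0,20],[0,0,0],50],[[0,0,12],[0,0,0],50],[[0,0,5],[0,0,0],50],[[0,0,0],[0,0,0],50],[[0,0,0],[0,0,0],50]]' |sed -n 2,4p
python3 -m inch '[[[0,0,0],[0,0,0],0],[[0,0,0],[0,0,0],0],[[0,0,0],[0,0,0],0],[[0,0,0],[0,0,0],0],[[0,0,0],[0,0,0],0],[[0,0,0],[0,0,0],0],[[0,0,0],[0,0,0],0],[[0,0,0],[0,0,0],0]]' 100
python3 -m inch '[[[0,0,-10],[0,0,0],0],[[0,0,-20],[0,0,0],0],[[0,0,-30],[0,0,0],0],[[0,0,-30],[0,0,0],0],[[0,0,-30],[0,0,0],0],[[0,0,-10],[0,0,0],0],[[0,0,0],[0,0,0],0],[[0,0,0],[0,0,0],0]]'
python3 - <<'E'
from plate import *
st(); plate((627.5,-270.8),21.5,128)
to(*m2w(0,0),122,10.93)
E
```

```text
tcp_pos: [0.6276, -0.2712, -0.0076]
tool_rot: [0.564, 0.826, 0.0, 0.001]
wrist_force: [-0.3, -0.1, 0.8]
t: 26.6
tcp_pos: [0.6273, -0.2709, -0.0079]
tool_rot: [0.564, 0.826, 0.0, 0.0]
wrist_force: [-1.0, 0.7, 5.7]
width: 0.0101
grip_force: 98.6
t: 27.6
tcp_pos: [0.6258, -0.2701, 0.1196]
tool_rot: [0.564, 0.826, -0.0, -0.001]
wrist_force: [-0.4, 0.6, -6.0]
width: 0.01
grip_force: 97.8
t 27.6 tcp [ 625.8 -270.1  119.6] toolx [-0.364  0.931  0.002] y [ 0.931  0.364 -0.002] z [-0.003  0.002 -1.   ] F [-0.4  0.6 -6. ] w 10.0 g 97.8 j [-0.58  0.49  1.38 -0.    1.28 -0.95]
plate dz 369.4551623473421plate.py:9: RuntimeWarning: Mean of empty slice.
  r=cv2.minAreaRect(P[h,:2].astype(np.float32)); e=np.linalg.svd(P[h,:2]-P[h,:2].mean(0),full_matrices=False)[2][0]
  ret = um.true_divide(
Traceback (most recent call last):
  File "plate.py", line 9, in plate
    r=cv2.minAreaRect(P[h,:2].astype(np.float32)); e=np.linalg.svd(P[h,:2]-P[h,:2].mean(0),full_matrices=False)[2][0]
                                                     ~~~~~~~~~~~~~~~~~~~~~~~~~~~~~~~~~~~~~~~~~~~~~~~~~~~~~~~~~~~~~^^^
IndexError: index 0 is out of bounds for axis 0 with size 0
```

```bash
python3 -m inch '[[[0,0,0],[0,0,0.092],0],[[0,0,0],[0,0,0.092],0],[[30,-15,0],[0,0,0],0],[[45,-20,0],[0,0,0],0],[[50,-20,0],[0,0,0],0],[[50,-10,0],[0,0,0],0],[[50,0,0],[0,0,0],0],[[50,0,0],[0,0,0],0]]'
python3 -c "
from h import *
st();to(*m2w(0,0),122,10.93)"
```

```text
t: 28.65
tcp_pos: [0.5102, -0.0113, 0.1206]
tool_rot: [0.637, 0.77, -0.0, -0.001]
wrist_force: [0.2, -0.7, -4.7]
width: 0.0102
grip_force: 98.3
t 28.65 tcp [510.2 -11.3 120.6] toolx [-0.187  0.982  0.001] y [ 0.982  0.187 -0.001] z [-0.001  0.001 -1.   ] F [ 0.2 -0.7 -4.7] w 10.2 g 98.3 j [-0.26  0.13  1.84  0.    1.17 -0.44]
to [465.1 220.4 122. ] turn z -0.002 (other way 3.139) shift [236.   -0.3  -1.3] other: x,y negated
```

```bash
python3 -m inch '[[[45,0,0],[0,0,0],0],[[45,0,0],[0,0,0],0],[[45,0,0],[0,0,0],0],[[45,0,0],[0,0,0],0],[[35,0,0],[0,0,0],0],[[20,0,0],[0,0,0],0],[[0,0,0],[0,0,0],0],[[0,0,0],[0,0,0],0]]'
python3 - <<'E'
from h import *
s=shot('top')[1]; C=cloud('top',s);m=w2m(C);z=C[:,:,2]*1000
C2=cloud('scene',shot('scene','c3')[1]);m2=w2m(C2);z2=C2[:,:,2]*1000
h=(abs(m)<[90,130]).all(2)&(abs(z-148)<7);print(h.sum());r=cv2.minAreaRect(m[h].astype(np.float32)) if h.sum()>9 else 0;print(r)
h=(abs(m2)<[100,130]).all(2)&(abs(z2-148)<5);print(h.sum(),cv2.minAreaRect(m2[h].astype(np.float32)),np.median(z2[h]))
st();to(*m2w(0,0),60,10.93)
E
```

```text
t: 29.65
tcp_pos: [0.4669, 0.2175, 0.1208]
tool_rot: [0.637, 0.771, -0.001, -0.0]
wrist_force: [-0.0, -0.2, -4.1]
width: 0.0103
grip_force: 98.2
2165
((12.925041198730469, -6.650169372558594), (144.74671936035156, 214.8583526611328), 0.20977754890918732)
2055 ((10.897209167480469, -7.64141845703125), (222.84510803222656, 149.53524780273438), 89.31974792480469) 148.92105975664717
t 29.75 tcp [467.2 217.1 121. ] toolx [-0.187  0.982 -0.   ] y [ 0.982  0.187 -0.001] z [-0.001 -0.    -1.   ] F [ 0.6 -1.5 -4.5] w 10.1 g 98.2 j [ 0.2   0.14  1.83 -0.    1.17  0.02]
to [465.1 220.4  60. ] turn z -0.003 (other way 3.139) shift [ 3.6 -1.4 61. ] other: x,y negated
```

View pics/c3.png

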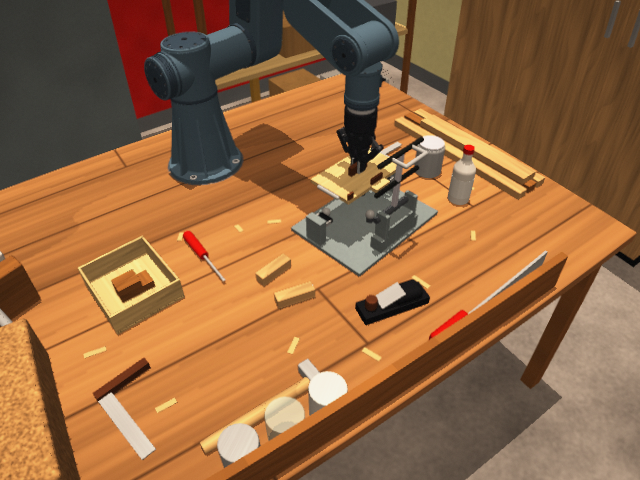

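```bash
python3 -m inch '[[[3.5,-1,10],[0,0,0],0],[[3,-1,10],[0,0,0],0],[[0,0,12],[0,0,0],0],[[0,0,12],[0,0,0],0],[[0,0,10],[0,0,0],0],[[0,0,6],[0,0,0],0],[[0,0,3],[0,0,0],0],[[0,0,0],[0,0,0],0]]'
python3 -m inch '[[[0,0,2],[0,0,0],0],[[0,0,2],[0,0,0],0],[[0,0,2],[0,0,0],0],[[0,0,2],[0,0,0],0],[[0,0,2],[0,0,0],0],[[0,0,1],[0,0,0],0],[[0,0,1],[0,0,0],0],[[0,0,0],[0,0,0],0]]' 120
```

```text
t: 30.75
tcp_pos: [0.4641, 0.224, 0.0584]
tool_rot: [0.637, 0.771, 0.0, 0.0]
wrist_force: [0.4, -0.5, -5.2]
width: 0.0103
grip_force: 98.4
t: 31.75
tcp_pos: [0.4654, 0.2244, 0.0476]
tool_rot: [0.637, 0.771, 0.001, 0.001]
wrist_force: [-1.1, -2.9, 7.3]
width: 0.0096
grip_force: 122.9
```

```bash
python3 -m inch '[[[0,0,2],[0,0,0],0],[[0,0,2],[0,0,0],0],[[0,0,2],[0,0,0],0],[[0,0,2],[0,0,0],0],[[0,0,1],[0,0,0],0],[[0,0,1],[0,0,0],0],[[0,0,0],[0,0,0],0],[[0,0,0],[0,0,0],0]]' 
python3 -m inch '[[[0,0,1],[0,0,0],0],[[0,0,1],[0,0,0],0],[[0,0,1],[0,0,0],0],[[0,0,1],[0,0,0],0],[[0,0,0],[0,0,0],0],[[0,0,0],[0,0,0],0],[[0,0,0],[0,0,0],0],[[0,0,0],[0,0,0],0]]'
```

```text
t: 32.75
tcp_pos: [0.467, 0.2235, 0.0406]
tool_rot: [0.637, 0.771, 0.001, 0.002]
wrist_force: [-4.4, -9.1, 33.5]
width: 0.0095
grip_force: 128.3
t: 33.75
tcp_pos: [0.4681, 0.2239, 0.0396]
tool_rot: [0.636, 0.771, 0.002, 0.003]
wrist_force: [-12.9, -10.7, 58.0]
width: 0.0097
grip_force: 140.3
```

```bash
cat > seat.py <<'E'
from h import *
def seat():
    for n in('top','scene'):
        C=cloud(n,shot(n)[1]);m=w2m(C).reshape(-1,2);P=C.reshape(-1,3)*1000
        h=(abs(m)<[75,115]).all(1)&(P[:,2]>50)&(P[:,2]<75)
        h&=(abs(m)<[55,100]).all(1)
        A=np.c_[m[h],np.ones(h.sum())]; z=P[h,2]; w=np.ones(len(z),bool)
        for _ in range(8):
            c=np.linalg.lstsq(A[w],z[w],rcond=None)[0]; w=abs(A@c-z)<2.5
        k=(abs(m)<[95,120]).all(1)&(abs(np.c_[m,np.ones(len(m))]@c-P[:,2])<3)
        km=cv2.morphologyEx(k.reshape(480,640).astype(np.uint8),cv2.MORPH_OPEN,np.ones((3,3),np.uint8)).ravel()>0
        r=cv2.minAreaRect(m[km].astype(np.float32))
        print(n,w.sum(),'centre z %.1f tiltx(mm/100) %.2f tilty %.2f'%(c[2],c[0]*100,c[1]*100),'rect',np.round(r[0],1),np.round(r[1],1),round(r[2],1))
E
python3 -c "
from seat import *
seat();st();print(w2m(np.array(manip.state()['tcp_pos'])))"
```

```text
top 998 centre z 66.6 tiltx(mm/100) -2.59 tilty 10.32 rect [-20.4 -32.9] [110.  176.6] 42.4
scene 1183 centre z 67.4 tiltx(mm/100) -3.17 tilty 11.20 rect [12.6 -4.2] [215.2 134.9] 74.5
t 33.85 tcp [468.1 223.9  39.6] toolx [-0.19   0.982 -0.002] y [0.982 0.19  0.006] z [ 0.007 -0.001 -1.   ] F [-12.9  -9.9  58.1] w 9.6 g 140.3 j [ 0.22  0.27  1.87 -0.    1.    0.03]
[3.60297368 2.85205155]
```

The plate is tilted: the -y end has snapped, while the +y end still sits on its roller (centre z 67, +10 mm per 100 along y). I'll back off, release, and press the +y end with the shut fingers.

```bash
python3 -m inch '[[[0,0,-2],[0,0,0],0],[[0,0,-2],[0,0,0],0],[[0,0,-2],[0,0,0],0],[[0,0,-1],[0,0,0],0],[[0,0,0],[0,0,0],30],[[0,0,0],[0,0,0],30],[[0,0,0],[0,0,0],30],[[0,0,0],[0,0,0],30]]' 60
python3 -m inch '[[[0,0,-15],[0,0,0],30],[[0,0,-25],[0,0,0],30],[[0,0,-20],[0,0,0],0],[[20,0,0],[0,0,0],0],[[30,0,0],[0,0,0],0],[[25,0,0],[0,0,0],0],[[0,0,0],[0,0,0],0],[[0,0,0],[0,0,0],0]]'
python3 -c "
from seat import *
st();print(w2m(np.array(manip.state()['tcp_pos'])));seat()"
```

```text
t: 34.85
tcp_pos: [0.4654, 0.2243, 0.04]
tool_rot: [0.637, 0.771, 0.001, 0.001]
wrist_force: [3.6, -0.4, 6.0]
width: 0.0297
grip_force: 3.2
t: 35.85
tcp_pos: [0.4492, 0.2971, 0.099]
tool_rot: [0.637, 0.771, -0.001, -0.0]
wrist_force: [-0.5, 0.2, 0.7]
width: 0.0001
grip_force: 0.0
t 35.85 tcp [449.2 297.1  99. ] toolx [-0.188  0.982 -0.001] y [ 0.982  0.188 -0.002] z [-0.002 -0.001 -1.   ] F [-0.5  0.2  0.7] w 0.1 g 0.0 j [ 0.36  0.22  1.79 -0.    1.14  0.17]
[-1.10479427 78.36163469]
top 1782 centre z 67.5 tiltx(mm/100) -3.66 tilty 10.95 rect [11.1 -3.7] [136.8 193.8] 0.6
scene 1283 centre z 67.8 tiltx(mm/100) -4.15 tilty 11.29 rect [11.5  5.3] [144.3 212.5] 0.4
```

```bash
python3 -m inch '[[[3,0,15],[0,0,0],0],[[3,0,15],[0,0,0],0],[[0,0,12],[0,0,0],0],[[0,0,8],[0,0,0],0],[[0,0,3],[0,0,0],0],[[0,0,2],[0,0,0],0],[[0,0,2],[0,0,0],0],[[0,0,0],[0,0,0],0]]'
python3 -m inch '[[[0,0,2],[0,0,0],0],[[0,0,2],[0,0,0],0],[[0,0,2],[0,0,0],0],[[0,0,2],[0,0,0],0],[[0,0,1],[0,0,0],0],[[0,0,1],[0,0,0],0],[[0,0,0],[0,0,0],0],[[0,0,0],[0,0,0],0]]'
```

```text
t: 36.95
tcp_pos: [0.449, 0.3035, 0.0422]
tool_rot: [0.637, 0.771, 0.0, 0.0]
wrist_force: [1.0, -0.9, 2.1]
width: -0.0002
grip_force: 0.7
t: 37.95
tcp_pos: [0.4489, 0.3053, 0.0338]
tool_rot: [0.637, 0.771, 0.001, -0.001]
wrist_force: [-5.3, 2.7, 13.3]
width: -0.0001
grip_force: 6.8
```

```bash
python3 -m inch '[[[0,0,2],[0,0,0],0],[[0,0,2],[0,0,0],0],[[0,0,1],[0,0,0],0],[[0,0,1],[0,0,0],0],[[0,0,0],[0,0,0],0],[[0,0,0],[0,0,0],0],[[0,0,0],[0,0,0],0],[[0,0,0],[0,0,0],0]]'
python3 -c "
from seat import *
st();seat()"
```

```text
t: 38.95
tcp_pos: [0.4495, 0.3042, 0.027]
tool_rot: [0.637, 0.771, 0.001, 0.0]
wrist_force: [-1.2, 2.7, 6.6]
width: -0.0002
grip_force: 3.7
t 38.95 tcp [449.5 304.2  27. ] toolx [-0.188  0.982  0.001] y [0.982 0.188 0.001] z [ 0.001  0.001 -1.   ] F [-1.2  2.7  6.6] w -0.2 g 3.7 j [0.38 0.34 1.81 0.   0.99 0.19]
top 1697 centre z 65.7 tiltx(mm/100) -9.28 tilty -11.86 rect [  9.6 -13.7] [180.3 143.8] 89.2
scene 1159 centre z 65.4 tiltx(mm/100) -9.31 tilty -11.85 rect [ 7.5 -2.7] [211.9 142.9] 89.4
```

It rocked over: the +y end and the front ball are now home, and the -y end is 17 mm up. I'll press inside the ball triangle, next to the -y ball.

```bash
python3 -m inch '[[[0,0,-20],[0,0,0],0],[[0,0,-30],[0,0,0],0],[[0,0,-25],[0,0,0],0],[[-35,-8,0],[0,0,0],0],[[-45,-8,0],[0,0,0],0],[[-40,-8,0],[0,0,0],0],[[-30,-8,0],[0,0,0],0],[[0,0,0],[0,0,0],0]]' | sed -n 2p
python3 -c "
from seat import *
print(w2m(np.array(manip.state()['tcp_pos'])));seat()"
```

```text
tcp_pos: [0.445, 0.1484, 0.1006]
[-33.41192658 -66.89027689]
top 253 centre z 65.7 tiltx(mm/100) -6.46 tilty -8.09 rect [47.8 17.6] [ 68.2 201.1] 13.6
scene 1381 centre z 64.6 tiltx(mm/100) -5.05 tilty -8.23 rect [7.1 0.5] [221.5 145.9] 88.4
```

```bash
python3 -m inch '[[[0,0,15],[0,0,0],0],[[0,0,15],[0,0,0],0],[[0,0,15],[0,0,0],0],[[0,0,8],[0,0,0],0],[[0,0,3],[0,0,0],0],[[0,0,2],[0,0,0],0],[[0,0,2],[0,0,0],0],[[0,0,0],[0,0,0],0]]'
python3 -m inch '[[[0,0,2],[0,0,0],0],[[0,0,2],[0,0,0],0],[[0,0,2],[0,0,0],0],[[0,0,2],[0,0,0],0],[[0,0,2],[0,0,0],0],[[0,0,1],[0,0,0],0],[[0,0,0],[0,0,0],0],[[0,0,0],[0,0,0],0]]'
python3 -c "
from seat import *
seat()"
```

```text
t: 41.15
tcp_pos: [0.4458, 0.1502, 0.0416]
tool_rot: [0.637, 0.771, 0.0, 0.0]
wrist_force: [-0.9, -0.3, -0.2]
width: 0.0
grip_force: 0.0
t: 42.15
tcp_pos: [0.4481, 0.1485, 0.0325]
tool_rot: [0.637, 0.771, 0.0, 0.003]
wrist_force: [-1.5, -9.3, 15.4]
width: -0.0004
grip_force: 7.3
top 552 centre z 61.4 tiltx(mm/100) 1.08 tilty -0.91 rect [33.  19.9] [102.6 224.5] 25.4
scene 1224 centre z 61.3 tiltx(mm/100) 0.85 tilty -0.55 rect [ 7.7 -0.4] [147.7 219.1] 0.1
```

```bash
python3 -m inch '[[[0,0,2],[0,0,0],0],[[0,0,1],[0,0,0],0],[[0,0,0],[0,0,0],0],[[0,0,0],[0,0,0],0],[[0,0,-6],[0,0,0],0],[[0,0,-25],[0,0,0],0],[[0,0,-30],[0,0,0],0],[[0,0,-30],[0,0,0],0]]'
python3 -m inch '[[[-30,-20,-20],[0,0,0],0],[[-50,-30,-20],[0,0,0],0],[[-50,-30,-20],[0,0,0],0],[[-50,0,0],[0,0,0],50],[[-50,0,0],[0,0,0],50],[[0,0,0],[0,0,0],50],[[0,0,0],[0,0,0],50],[[0,0,0],[0,0,0],50]]'
cat > bl.py <<'E'
from h import *
def blanks(boxes=((595,-68),(522,-66))):
    for n in('top','scene'):
        im,D=shot(n); C=cloud(n,D); z=C[:,:,2]*1000
        m=((z>25)&(z<31)&(abs(C[:,:,0]-.57)<.2)&(abs(C[:,:,1]+.06)<.13)).astype(np.uint8)
        N,l,s,c=cv2.connectedComponentsWithStats(cv2.morphologyEx(m,cv2.MORPH_OPEN,np.ones((2,2),np.uint8)))
        for i in range(1,N):
            if s[i,4]>100:
                P=C[l==i]*1000; e=np.linalg.svd(P[:,:2]-P[:,:2].mean(0),full_matrices=False)[2][0]; r=cv2.minAreaRect(P[:,:2].astype(np.float32))
                print(n,s[i,4],'rect',np.round(r[0],1),np.round(r[1],1),'long yaw',round(np.degrees(np.arctan2(e[1],e[0]))%180,1))
E
python3 -c "
from seat import *; from bl import *
st();seat();blanks()"
```

```text
t: 43.25
tcp_pos: [0.4451, 0.1504, 0.119]
tool_rot: [0.637, 0.771, -0.0, -0.0]
wrist_force: [-0.1, 0.4, -0.1]
width: 0.0
grip_force: 0.0
t: 44.25
tcp_pos: [0.4099, -0.0894, 0.1781]
tool_rot: [0.637, 0.771, 0.0, -0.0]
wrist_force: [-0.3, -0.1, -0.1]
width: 0.0501
grip_force: 0.0
t 44.25 tcp [409.9 -89.4 178.1] toolx [-0.189  0.982  0.001] y [ 0.982  0.189 -0.   ] z [-0.001  0.001 -1.   ] F [-0.3 -0.1 -0.1] w 50.1 g 0.0 j [-0.5  -0.16  2.    0.    1.3  -0.69]
top 2216 centre z 60.7 tiltx(mm/100) -0.16 tilty -0.09 rect [7.5 1.6] [142.5 212. ] 1.7
scene 1419 centre z 60.7 tiltx(mm/100) 0.05 tilty 0.04 rect [8.1 0.5] [215.1 145.5] 89.3
top 245 rect [ 612.  -109.5] [92.5 26.1] long yaw 77.5
top 156 rect [503.8 -38.5] [ 34.8 168. ] long yaw 110.0
scene 293 rect [522.4 -59.9] [ 25.5 108.2] long yaw 100.9
scene 324 rect [ 923.6 -292.8] [ 84.2 760.6] long yaw 147.5
```

Plate is home: top at 60.7 mm and level. One blank seems to have been knocked, so I'll move clear and look.

```bash
python3 -m inch '[[[-40,-10,-20],[0,0,0],50],[[-45,-10,-20],[0,0,0],50],[[-45,-10,-20],[0,0,0],50],[[-45,0,-20],[0,0,0],50],[[0,0,0],[0,0,0],50],[[0,0,0],[0,0,0],50],[[0,0,0],[0,0,0],50],[[0,0,0],[0,0,0],50]]' | sed -n 2p
python3 -c "
from bl import *
shot('top','t4');blanks()"
```

```text
tcp_pos: [0.4136, -0.2671, 0.258]
top 213 rect [555.2 -39.4] [ 66.3 240.8] long yaw 95.2
top 190 rect [503.8 -38.2] [ 40.1 166.3] long yaw 104.9
scene 287 rect [ 873.4 -269.6] [ 77.8 872.4] long yaw 146.7
scene 307 rect [ 915.2 -287.6] [ 88.4 779.8] long yaw 149.3
```

View pics/t4.png

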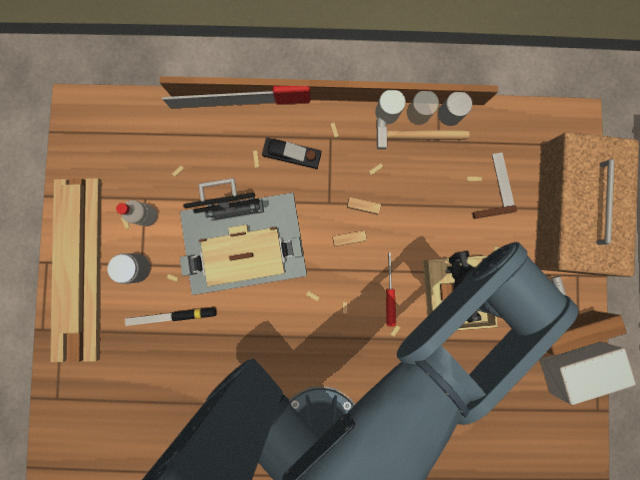

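```bash
sed -i 's/P\[:,:2\].astype(np.float32)/np.ascontiguousarray(P[:,:2],np.float32)/' bl.py
python3 -c "
from bl import *
blanks();st()"
```

```text
top 189 rect [ 613.  -104.1] [79.1 25.5] long yaw 80.2
top 181 rect [502.5 -34.2] [ 38.4 158.6] long yaw 102.2
scene 307 rect [ 871.2 -268.5] [ 78.2 877.4] long yaw 145.3
scene 300 rect [ 910.7 -283.6] [ 86.1 791.6] long yaw 145.0
t 45.7 tcp [ 413.6 -268.   258.4] toolx [-0.188  0.982  0.   ] y [ 0.982  0.188 -0.   ] z [-0. -0. -1.] F [-0.7  1.   0.1] w 50.0 g 0.0 j [-0.82 -0.05  1.74 -0.    1.45 -1.01]
```

```bash
sed -i 's/(z>25)&(z<31)/(z>22)\&(z<34)/; s/np.ones((2,2)/np.ones((3,3)/; s/if s\[i,4\]>100/if 150<s[i,4]<900/' bl.py
python3 -c "
from bl import *
blanks()"
```

```text
top 325 rect [ 614.3 -104.5] [89.5 28.1] long yaw 78.5
top 327 rect [522.6 -66.2] [27.9 89.7] long yaw 101.7
scene 364 rect [521.7 -68.8] [32.3 91.3] long yaw 100.5
scene 455 rect [ 612.2 -106.8] [90.2 31.9] long yaw 78.2
```

```bash
python3 -c "
from h import *
to(517.6,-43.5,60,11.2)"
```

```text
to [517.6 -43.5  60. ] turn z -0.006 (other way 3.135) shift [200.2 145.6 198.4] other: x,y negated
```

```bash
python3 -m inch '[[[35,25,30],[0,0,-0.006],50],[[40,30,40],[0,0,0],50],[[40,30,40],[0,0,0],50],[[40,30,40],[0,0,0],50],[[30,20,30],[0,0,0],50],[[15,10.5,18],[0,0,0],50],[[0,0,0],[0,0,0],50],[[0,0,0],[0,0,0],50]]'
python3 -c "
from h import *
to(517.6,-43.5,-26,11.2)"
```

```text
t: 46.8
tcp_pos: [0.5167, -0.0479, 0.064]
tool_rot: [0.635, 0.773, 0.0, 0.001]
wrist_force: [0.6, -0.2, -0.7]
width: 0.05
grip_force: 0.0
to [517.6 -43.5 -26. ] turn z -0.000 (other way 3.141) shift [ 4.2  1.7 90. ] other: x,y negated
```

```bash
python3 -m inch '[[[4,1.5,20],[0,0,0],50],[[0,0,25],[0,0,0],50],[[0,0,20],[0,0,0],50],[[0,0,15],[0,0,0],50],[[0,0,8],[0,0,0],50],[[0,0,2],[0,0,0],50],[[0,0,0],[0,0,0],50],[[0,0,0],[0,0,0],50]]' | sed -n 2,4p
python3 -m inch '[[[0,0,0],[0,0,0],0],[[0,0,0],[0,0,0],0],[[0,0,0],[0,0,0],0],[[0,0,0],[0,0,0],0],[[0,0,0],[0,0,0],0],[[0,0,0],[0,0,0],0],[[0,0,0],[0,0,0],0],[[0,0,0],[0,0,0],0]]' 60
python3 -m inch '[[[0,0,-20],[0,0,0],0],[[0,0,-35],[0,0,0],0],[[0,0,-40],[0,0,0],0],[[0,0,-40],[0,0,0],0],[[0,0,-15],[0,0,0],0],[[0,0,0],[0,0,0],0],[[0,0,0],[0,0,0],0],[[0,0,0],[0,0,0],0]]'
python3 -c "
from h import *
st();to(*m2w(34,44),110,10.93)"
```

```text
tcp_pos: [0.5175, -0.0431, -0.0261]
tool_rot: [0.635, 0.773, 0.0, 0.001]
wrist_force: [0.4, 0.0, -0.2]
t: 48.8
tcp_pos: [0.5176, -0.0431, -0.0262]
tool_rot: [0.635, 0.773, 0.0, 0.0]
wrist_force: [-0.4, 0.1, 6.2]
width: 0.0271
grip_force: 60.0
t: 49.8
tcp_pos: [0.5158, -0.0426, 0.1214]
tool_rot: [0.635, 0.773, -0.001, -0.002]
wrist_force: [0.6, -0.3, -1.1]
width: 0.0268
grip_force: 59.3
t 49.8 tcp [515.8 -42.6 121.4] toolx [-0.194  0.981  0.002] y [ 0.981  0.194 -0.003] z [-0.003  0.001 -1.   ] F [ 0.6 -0.3 -1.1] w 26.8 g 59.3 j [-0.31  0.15  1.82  0.    1.18 -0.51]
to [490.1 270.  110. ] turn z 0.004 (other way -3.137) shift [311.8  34.1  11.9] other: x,y negated
```

```bash
python3 -m inch '[[[30,4,0],[0,0,0],0],[[50,5,0],[0,0,0],0],[[55,6,0],[0,0,0],0],[[55,6,0],[0,0,0],0],[[55,6,0],[0,0,0],0],[[40,4,0],[0,0,0],0],[[20,3,0],[0,0,0],0],[[7,0,0],[0,0,0],0]]' |sed -n 2p
python3 -m inch '[[[0,0,10],[0,0,0],0],[[0,0,15],[0,0,0],0],[[0,0,15],[0,0,0],0],[[0,0,10],[0,0,0],0],[[0,0,10],[0,0,0],0],[[0,0,0],[0,0,0],0],[[0,0,0],[0,0,0],0],[[0,0,0],[0,0,0],0]]'
cat > held.py <<'E'
from h import *
def held(z0,z1,xl=-70,xh=70):
    for n in('top','scene'):
        C=cloud(n,shot(n)[1]);m=w2m(C);z=C[:,:,2]*1000
        k=((m[:,:,0]>xl)&(m[:,:,0]<xh)&(abs(m[:,:,1])<110)&(z>z0)&(z<z1)).astype(np.uint8)
        k=cv2.morphologyEx(k,cv2.MORPH_OPEN,np.ones((3,3),np.uint8))
        N,l,s,c=cv2.connectedComponentsWithStats(k)
        for i in range(1,N):
            if s[i,4]>80:
                q=l==i; r=cv2.minAreaRect(np.ascontiguousarray(m[q],np.float32)); print(n,s[i,4],'mount',np.round(r[0],1),np.round(r[1],1),round(r[2],1),'z',round(float(np.median(z[q])),1))
E
python3 -c "
from held import *
st();print(w2m(np.array(manip.state()['tcp_pos'])));held(108,125)"
```

```text
tcp_pos: [0.4894, 0.2701, 0.1224]
t: 51.8
tcp_pos: [0.4903, 0.2699, 0.0639]
tool_rot: [0.635, 0.773, 0.0, 0.0]
wrist_force: [0.1, -0.7, -0.7]
width: 0.0268
grip_force: 59.3
t 51.8 tcp [490.3 269.9  63.9] toolx [-0.194  0.981  0.   ] y [0.981 0.194 0.001] z [ 0.001  0.    -1.   ] F [ 0.1 -0.7 -0.7] w 26.8 g 59.3 j [0.29 0.31 1.75 0.   1.08 0.1 ]
[34.16696992 43.84994476]
top 247 mount [35.9  3.1] [57.2 28.1] 89.6 z 118.0
scene 331 mount [30.6 15.1] [88.5 53.2] 79.3 z 117.6
```

```bash
python3 -m inch '[[[0,0,8],[0,0,0],0],[[0,0,8],[0,0,0],0],[[0,0,6],[0,0,0],0],[[0,0,4],[0,0,0],0],[[0,0,2],[0,0,0],0],[[0,0,1],[0,0,0],0],[[0,0,0],[0,0,0],0],[[0,0,0],[0,0,0],0]]' 
python3 -m inch '[[[0,0,0],[0,0,0],40],[[0,0,0],[0,0,0],40],[[0,0,0],[0,0,0],40],[[0,0,-8],[0,0,0],40],[[0,0,-25],[0,0,0],40],[[0,0,-35],[0,0,0],40],[[0,0,-35],[0,0,0],50],[[0,0,-20],[0,0,0],50]]'
python3 -m inch '[[[-20,0,0],[0,0,0],50],[[-40,0,0],[0,0,0],50],[[-55,0,0],[0,0,0],50],[[-55,0,0],[0,0,0],50],[[-55,0,0],[0,0,0],50],[[-55,0,0],[0,0,0],50],[[-45,0,0],[0,0,0],50],[[-20,0,0],[0,0,0],50]]' |sed -n 2p
python3 -c "
from held import *; from bl import *; from seat import *
held(82,96);seat();blanks();to(618.4,-81.5,60,-11.7)"
```

```text
t: 52.9
tcp_pos: [0.4901, 0.2698, 0.0344]
tool_rot: [0.635, 0.773, 0.0, 0.0]
wrist_force: [1.1, 0.4, 0.3]
width: 0.0267
grip_force: 59.4
t: 53.9
tcp_pos: [0.4909, 0.2701, 0.1602]
tool_rot: [0.635, 0.773, 0.001, 0.001]
wrist_force: [-0.7, 0.3, -0.4]
width: 0.0501
grip_force: 0.0
tcp_pos: [0.5559, -0.0719, 0.1561]
top 367 mount [35.5 19.4] [90.6 27.8] 89.6 z 88.5
top 88 mount [-0.5  2.3] [53.6 11.9] 89.7 z 86.2
scene 236 mount [33.4 15.9] [30.  91.6] 0.6 z 88.4
scene 88 mount [-1.9 -4.2] [59.4 16.5] 89.5 z 86.1
top 1906 centre z 60.6 tiltx(mm/100) 0.30 tilty -0.32 rect [9.5 0.9] [144.4 216. ] 3.5
scene 1108 centre z 60.8 tiltx(mm/100) -0.21 tilty 0.19 rect [7.6 0.2] [216.3 146.5] 89.2
scene 452 rect [ 612.3 -107. ] [90.4 31.6] long yaw 77.2
to [618.4 -81.5  60. ] turn z 0.401 (other way -2.741) shift [-1.3 63.8 96.9] other: x,y negated
```

```bash
python3 -m inch '[[[0,0,0],[0,0,0.134],50],[[0,0,0],[0,0,0.134],50],[[0,0,0],[0,0,0.133],50],[[-0.5,20,15],[0,0,0],50],[[-0.5,24,25],[0,0,0],50],[[0,20,30],[0,0,0],50],[[0,0,25],[0,0,0],50],[[0,0,0],[0,0,0],50]]' |sed -n 2,3p
python3 -c "
from h import *
to(618.4,-81.5,-26,-11.7)"
```

```text
tcp_pos: [0.617, -0.0806, 0.0597]
tool_rot: [0.775, 0.631, -0.001, -0.002]
to [618.4 -81.5 -26. ] turn z 0.000 (other way -3.141) shift [-0.7  2.  85.7] other: x,y negated
```

```bash
python3 -m inch '[[[-0.5,1,20],[0,0,0],50],[[0,0,25],[0,0,0],50],[[0,0,20],[0,0,0],50],[[0,0,13],[0,0,0],50],[[0,0,6],[0,0,0],50],[[0,0,2],[0,0,0],50],[[0,0,0],[0,0,0],50],[[0,0,0],[0,0,0],50]]' | sed -n 2,4p
python3 -m inch '[[[0,0,0],[0,0,0],0],[[0,0,0],[0,0,0],0],[[0,0,0],[0,0,0],0],[[0,0,0],[0,0,0],0],[[0,0,0],[0,0,0],0],[[0,0,0],[0,0,0],0],[[0,0,0],[0,0,0],0],[[0,0,0],[0,0,0],0]]' 60
python3 -m inch '[[[0,0,-20],[0,0,0],0],[[0,0,-35],[0,0,0],0],[[0,0,-40],[0,0,0],0],[[0,0,-40],[0,0,-0.132],0],[[0,0,-15],[0,0,-0.132],0],[[0,0,0],[0,0,-0.132],0],[[0,0,0],[0,0,0],0],[[0,0,0],[0,0,0],0]]'
python3 -c "
from h import *
st();to(*m2w(-34,44),122,10.93)"
```

```text
tcp_pos: [0.6206, -0.0837, -0.023]
tool_rot: [0.776, 0.631, 0.0, 0.001]
wrist_force: [0.2, -0.0, 0.6]
t: 58.2
tcp_pos: [0.6207, -0.0837, -0.023]
tool_rot: [0.776, 0.631, 0.0, 0.001]
wrist_force: [0.0, 0.6, 5.7]
width: 0.0266
grip_force: 59.3
t: 59.2
tcp_pos: [0.6197, -0.0834, 0.1262]
tool_rot: [0.638, 0.77, -0.0, -0.0]
wrist_force: [0.2, 0.0, -0.0]
width: 0.0266
grip_force: 58.7
t 59.2 tcp [619.7 -83.4 126.2] toolx [-0.186  0.982  0.   ] y [ 0.982  0.186 -0.001] z [-0.001  0.    -1.   ] F [ 0.2  0.  -0. ] w 26.6 g 58.7 j [-0.32  0.36  1.54 -0.    1.24 -0.51]
to [423.4 257.2 122. ] turn z -0.003 (other way 3.138) shift [ 371.6 -128.2    4.4] other: x,y negated
```

```bash
python3 -m inch '[[[20,-7,0],[0,0,-0.003],0],[[45,-16,0],[0,0,0],0],[[55,-20,0],[0,0,0],0],[[55,-20,0],[0,0,0],0],[[55,-20,0],[0,0,0],0],[[55,-20,0],[0,0,0],0],[[50,-15,0],[0,0,0],0],[[36,-10,0],[0,0,0],0]]' |sed -n 2p
python3 -m inch '[[[0,0,10],[0,0,0],0],[[0,0,15],[0,0,0],0],[[0,0,15],[0,0,0],0],[[0,0,10],[0,0,0],0],[[0,0,10],[0,0,0],0],[[0,0,0],[0,0,0],0],[[0,0,0],[0,0,0],0],[[0,0,0],[0,0,0],0]]' 
python3 -c "
from held import *
st();print(w2m(np.array(manip.state()['tcp_pos'])));held(108,125,-75,5)"
```

```text
tcp_pos: [0.4204, 0.2583, 0.1261]
t: 61.2
tcp_pos: [0.4238, 0.2562, 0.0668]
tool_rot: [0.636, 0.772, 0.0, 0.0]
wrist_force: [-0.1, -0.1, -0.4]
width: 0.0269
grip_force: 58.7
t 61.2 tcp [423.8 256.2  66.8] toolx [-0.192  0.981  0.   ] y [0.981 0.192 0.001] z [ 0.001  0.    -1.   ] F [-0.1 -0.1 -0.4] w 26.9 g 58.7 j [0.3  0.18 1.92 0.   1.05 0.11]
[-33.7858019   43.03180207]
top 234 mount [-32.7   1. ] [52.5 27.7] 88.6 z 117.6
scene 302 mount [-38.6  13.7] [82.2 54. ] 76.6 z 117.3
```

```bash
python3 -m inch '[[[0,0,8],[0,0,0],0],[[0,0,8],[0,0,0],0],[[0,0,6],[0,0,0],0],[[0,0,4],[0,0,0],0],[[0,0,2],[0,0,0],0],[[0,0,0.5],[0,0,0],0],[[0,0,0],[0,0,0],0],[[0,0,0],[0,0,0],0]]' 
python3 -m inch '[[[0,0,0],[0,0,0],38],[[0,0,0],[0,0,0],38],[[0,0,0],[0,0,0],38],[[0,0,-8],[0,0,0],38],[[0,0,-25],[0,0,0],38],[[0,0,-35],[0,0,0],38],[[0,0,-35],[0,0,0],38],[[0,0,-40],[0,0,0],38]]'
python3 -m inch '[[[-20,0,-20],[0,0,0],50],[[-40,0,-40],[0,0,0],50],[[-55,0,-40],[0,0,0],50],[[-55,0,-20],[0,0,0],50],[[-55,0,0],[0,0,0],50],[[-50,0,0],[0,0,0],50],[[-30,0,0],[0,0,0],50],[[0,0,0],[0,0,0],50]]' |sed -n 2p
python3 - <<'E'
from held import *; from seat import *
held(82,96);seat()
im,D=shot('top','t5');C=cloud('top',D);m=w2m(C);z=C[:,:,2]*1000
for n,C in(('top',C),('scene',cloud('scene',shot('scene','s5')[1]))):
    m=w2m(C);z=C[:,:,2]*1000
    h=(abs(m[:,:,0]-160)<15)&(abs(m[:,:,1])<28)&(z>245)&(z<275); print(n,'handle',h.sum(),np.round(m[h].mean(0),1),np.round(np.percentile(z[h],90),1))
to(*m2w(160,0),310,10.93)
im=cv2.imread('pics/t5.png');ims=cv2.imread('pics/s5.png')
c=lambda im,x,y:cv2.resize(im[y:y+150,x:x+200],(400,300),interpolation=cv2.INTER_CUBIC)
cv2.imwrite('pics/m5.png',np.hstack([c(ims,270,110),c(im,140,170)]))
E
```

```text
t: 62.3
tcp_pos: [0.4235, 0.2561, 0.038]
tool_rot: [0.636, 0.772, 0.0, 0.0]
wrist_force: [-1.3, 0.5, -0.3]
width: 0.027
grip_force: 58.7
t: 63.3
tcp_pos: [0.423, 0.256, 0.1822]
tool_rot: [0.636, 0.772, -0.0, -0.0]
wrist_force: [0.5, 0.1, 0.3]
width: 0.0381
grip_force: 0.0
tcp_pos: [0.481, -0.0408, 0.2978]
top 374 mount [35.5 19.9] [91. 28.] 89.1 z 88.4
top 368 mount [-32.9  18.8] [88.7 27.8] 88.3 z 88.4
scene 269 mount [-32.9  18. ] [93.4 31.6] 87.5 z 87.9
scene 236 mount [34.  17.2] [93.1 30.3] 89.9 z 88.4
top 1621 centre z 60.7 tiltx(mm/100) 0.18 tilty 0.15 rect [9.2 3.2] [143.6 210.7] 0.1
scene 907 centre z 60.7 tiltx(mm/100) -0.28 tilty 0.36 rect [ 8.1 -6.6] [224.8 137.1] 77.4
top handle 115 [ 1.602e+02 -1.000e-01] 263.0
scene handle 83 [162.3   0.3] 264.0
to [622.2 250.7 310. ] turn z 0.004 (other way -3.138) shift [256.6 193.5 -12.2] other: x,y negated
```

View pics/m5.png

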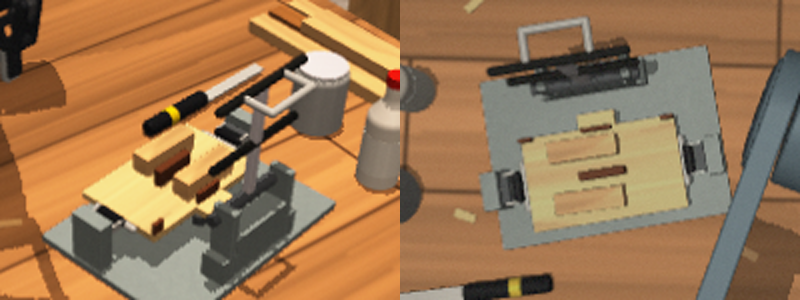

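Both blanks lie flat, one on each side of the rib, and the plate is still home. Now the lever.

```bash
python3 -m inch '[[[20,15,-5],[0,0,0],24],[[40,30,-5],[0,0,0],24],[[45,35,-2],[0,0,0],24],[[45,35,0],[0,0,0],24],[[45,35,0],[0,0,0],24],[[40,28,0],[0,0,0],24],[[22,16,0],[0,0,0],24],[[0,0,0],[0,0,0],24]]' |sed -n 2,3p
python3 -c "
from h import *
to(*m2w(160.5,0),209,10.93)"
```

```text
tcp_pos: [0.6215, 0.2533, 0.3087]
tool_rot: [0.634, 0.773, -0.0, -0.0]
to [622.7 250.8 209. ] turn z 0.006 (other way -3.135) shift [-2.7  0.8 99.7] other: x,y negated
```

```bash
python3 -m inch '[[[-2.5,0.8,20],[0,0,0],24],[[0,0,30],[0,0,0],24],[[0,0,25],[0,0,0],24],[[0,0,15],[0,0,0],24],[[0,0,10],[0,0,0],24],[[0,0,0],[0,0,0],24],[[0,0,0],[0,0,0],24],[[0,0,0],[0,0,0],24]]'
python3 -m inch '[[[0,0,0],[0,0,0],0],[[0,0,0],[0,0,0],0],[[0,0,0],[0,0,0],0],[[0,0,0],[0,0,0],0],[[0,0,0],[0,0,0],0],[[0,0,0],[0,0,0],0],[[0,0,0],[0,0,0],0],[[0,0,0],[0,0,0],0]]' 40
python3 - <<'E'
from h import *
p=lambda f:np.array([120-160*np.cos(f)+40*np.sin(f),98+160*np.sin(f)+40*np.cos(f)])
F=np.linspace(1.57,0,25)
print([[float(round(v,1)) for v in (p(F[i+1])-p(F[i]))*[1,-1]] for i in range(24)])
E
```

```text
t: 66.6
tcp_pos: [0.6239, 0.2484, 0.2107]
tool_rot: [0.636, 0.772, 0.001, 0.001]
wrist_force: [0.4, -0.5, 0.1]
width: 0.0242
grip_force: 0.0
t: 67.6
tcp_pos: [0.6237, 0.2484, 0.2103]
tool_rot: [0.636, 0.772, 0.001, 0.0]
wrist_force: [-0.8, -0.2, 4.9]
width: 0.0083
grip_force: 39.2
[[-10.5, -2.3], [-10.7, -1.6], [-10.8, -0.9], [-10.8, -0.2], [-10.8, 0.5], [-10.7, 1.2], [-10.6, 1.9], [-10.5, 2.6], [-10.3, 3.3], [-10.0, 4.0], [-9.7, 4.6], [-9.4, 5.2], [-9.1, 5.9], [-8.7, 6.4], [-8.2, 7.0], [-7.7, 7.5], [-7.2, 8.0], [-6.7, 8.5], [-6.1, 8.9], [-5.5, 9.3], [-4.9, 9.6], [-4.3, 9.9], [-3.6, 10.2], [-3.0, 10.4]]
```

```bash
python3 -m inch '[[[0,-10.5,-2.3],[0,0,0],0],[[0,-10.7,-1.6],[0,0,0],0],[[0,-10.8,-0.9],[0,0,0],0],[[0,-10.8,-0.2],[0,0,0],0],[[0,-10.8,0.5],[0,0,0],0],[[0,-10.7,1.2],[0,0,0],0],[[0,-10.6,1.9],[0,0,0],0],[[0,-10.5,2.6],[0,0,0],0]]'
python3 -m inch '[[[0,-10.3,3.3],[0,0,0],0],[[0,-10,4],[0,0,0],0],[[0,-9.7,4.6],[0,0,0],0],[[0,-9.4,5.2],[0,0,0],0],[[0,-9.1,5.9],[0,0,0],0],[[0,-8.7,6.4],[0,0,0],0],[[0,-8.2,7],[0,0,0],0],[[0,-7.7,7.5],[0,0,0],0]]'
python3 -m inch '[[[0,-7.2,8],[0,0,0],0],[[0,-6.7,8.5],[0,0,0],0],[[0,-6.1,8.9],[0,0,0],0],[[0,-5.5,9.3],[0,0,0],0],[[0,-4.9,9.6],[0,0,0],0],[[0,-4.3,9.9],[0,0,0],0],[[0,-3.6,9.5],[0,0,0],0],[[0,-3,8],[0,0,0],0]]'
python3 -c "
from h import *
st();print(w2m(np.array(manip.state()['tcp_pos'])))"
```

```text
t: 68.6
tcp_pos: [0.5388, 0.2321, 0.2086]
tool_rot: [0.636, 0.772, 0.0, -0.0]
wrist_force: [2.0, 2.5, 4.5]
width: 0.0087
grip_force: 41.8
t: 69.6
tcp_pos: [0.4667, 0.2182, 0.1635]
tool_rot: [0.636, 0.772, -0.0, -0.001]
wrist_force: [-0.1, 5.4, 2.3]
width: 0.0083
grip_force: 43.9
t: 70.6
tcp_pos: [0.4259, 0.2104, 0.0916]
tool_rot: [0.636, 0.772, -0.0, -0.001]
wrist_force: [0.7, 7.4, 2.4]
width: 0.0085
grip_force: 46.0
t 70.6 tcp [425.9 210.4  91.6] toolx [-0.192  0.981  0.001] y [ 0.981  0.192 -0.001] z [-0.002  0.001 -1.   ] F [0.7 7.4 2.4] w 8.5 g 46.0 j [0.21 0.09 1.95 0.   1.1  0.01]
[-40.35348169  -2.41802464]
```

```bash
python3 -m inch '[[[0,-0.5,1],[0,0,0],0],[[0,-0.3,1],[0,0,0],0],[[0,0,1],[0,0,0],0],[[0,0,1],[0,0,0],0],[[0,0,1],[0,0,0],0],[[0,0,0],[0,0,0],0],[[0,0,0],[0,0,0],0],[[0,0,0],[0,0,0],0]]'
```

```text
t: 71.6
tcp_pos: [0.4244, 0.21, 0.0865]
tool_rot: [0.636, 0.772, -0.001, -0.001]
wrist_force: [-2.3, 5.9, -0.2]
width: 0.0081
grip_force: 45.6
```

```bash
python3 -m inch '[[[0,0,1],[0,0,0],0],[[0,0,1],[0,0,0],0],[[0,0,1],[0,0,0],0],[[0,0,0],[0,0,0],0],[[0,0,0],[0,0,0],0],[[0,0,0],[0,0,0],0],[[0,0,0],[0,0,0],0],[[0,0,0],[0,0,0],0]]'
```

```text
t: 72.6
tcp_pos: [0.4241, 0.2099, 0.0848]
tool_rot: [0.635, 0.772, -0.001, -0.002]
wrist_force: [-9.8, 4.3, 16.0]
width: 0.0086
grip_force: 46.9
```

```bash
python3 -m inch '[[[0,0,-1],[0,0,0],0],[[0,0,0],[0,0,0],45],[[0,0,0],[0,0,0],45],[[0,0,0],[0,0,0],45],[[0,0,0],[0,0,0],45],[[0,0,-15],[0,0,0],45],[[0,0,-30],[0,0,0],45],[[0,0,-40],[0,0,0],45]]'
python3 -m inch '[[[0,0,-40],[0,0,0],45],[[-50,0,-20],[0,0,0],45],[[-55,0,0],[0,0,0],45],[[-55,0,0],[0,0,0],45],[[-55,0,0],[0,0,0],45],[[-55,0,0],[0,0,0],45],[[-40,0,0],[0,0,0],45],[[0,0,0],[0,0,0],45]]' |sed -n 2p
python3 - <<'E'
from held import *; from seat import *
held(82,91.5);seat()
for n in('top','scene'):
    im,D=shot(n,'e_'+n);C=cloud(n,D);m=w2m(C);z=C[:,:,2]*1000
    h=(abs(m[:,:,0]+40)<15)&(abs(m[:,:,1])<28)&(z>125); print(n,'handle',np.round(m[h].mean(0),1),np.round(np.percentile(z[h],[50,90]),1))
im=cv2.imread('pics/e_top.png');ims=cv2.imread('pics/e_scene.png')
c=lambda im,x,y:cv2.resize(im[y:y+150,x:x+200],(400,300),interpolation=cv2.INTER_CUBIC)
cv2.imwrite('pics/m6.png',np.hstack([c(ims,270,110),c(im,140,170)]))
E
```

```text
t: 73.6
tcp_pos: [0.4259, 0.2096, 0.1719]
tool_rot: [0.636, 0.772, -0.0, -0.0]
wrist_force: [0.9, 0.1, -0.2]
width: 0.0449
grip_force: 0.0
tcp_pos: [0.4863, -0.0972, 0.2317]
top 98 mount [-26.3  34.6] [46.6 15.7] 88.5 z 88.1
scene 83 mount [-32.4  43.1] [41.  27.9] 85.6 z 88.5
top 1418 centre z 60.7 tiltx(mm/100) 0.25 tilty -0.07 rect [7.1 1.2] [213.5 139.5] 90.0
scene 848 centre z 60.8 tiltx(mm/100) 0.17 tilty 0.20 rect [ 8.7 -2.6] [216.1 142.9] 85.9
top handle [-40.3  -0.5] [142.1 144.7]
scene handle [-39.6   0.2] [142. 145.]
```

View pics/m6.png

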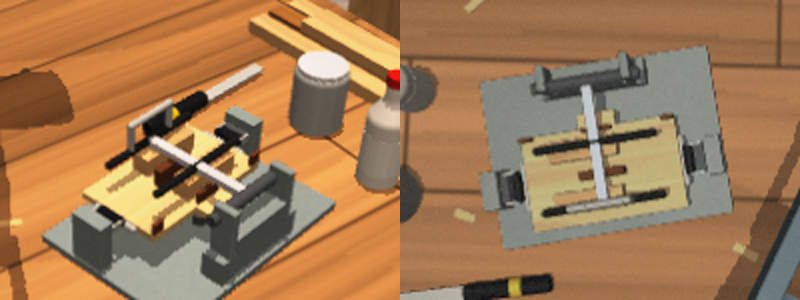

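View pics/e_scene.png

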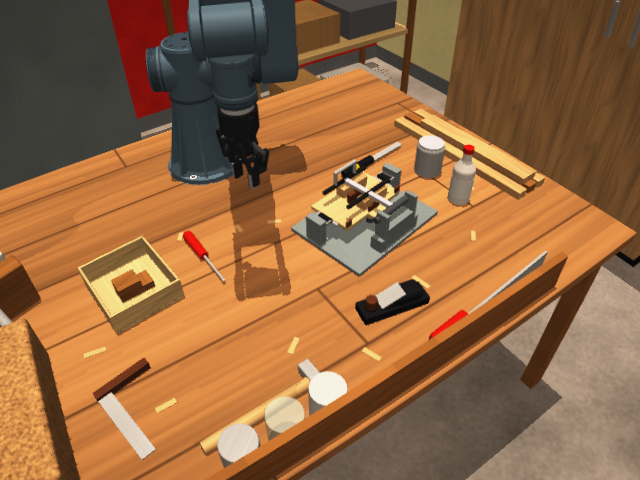

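Handle is at x -40 with its top about 143 mm over the bench, so the lever is on its stop. The plate is home, the blanks are under the crossbars and the offcut is in the bin. Handing in.

```bash
python3 -c "
from rig import manip
print(manip.sign_off())"
```

```text
the job is handed in; nothing more can be done
None
```

The job is done and handed in, with no verdict returned. The offcut is in the bin, the plate measures level and fully home, both blanks I found lie flat beside the rib, and the lever is down on its stop. One thing may count against it: the plate snapped down one end at a time, rocked over once, and took up to 58 N at the wrist.

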